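# Stone a drill jig's landing, slide its drill plate onto the hidden pin and hold it home

### The arm

A 6-joint arm with a two-finger parallel gripper is mounted at the origin on a cart in front of the work surface, level with it; the furniture and walls round the work are solid. World frame = base frame: x ahead of the robot, y to its left, z up, the work surface at z = 0. Lengths are in m, angles in rad, forces in N, time in s.
With the tool pointing down it reaches from about 0.3 to 0.875 m from the base axis. Payload 6.4 kg.
Tool frame: the origin (TCP) lies at the very end of the fingers, on their centre line; the grasp point (between the pads) lies 19 mm behind it (bot.grasp_offset is the distance from the TCP to the grasp point, in m); z points along the fingers, x is the direction in which the jaws open and shut, and the axes are right-handed (so a half turn about z gives the same grasp; the last joint's range is limited). The gripper opens to 85 mm and grips with 20 to 120 N. Pads are 22 mm wide; open, the fingers measure 114 mm over their backs; the gripper's body (76 mm by 85 mm) begins 54 mm behind the grasp point. The pads swing forward as they close: fully open they stand 13 mm farther back than shut.
Start: joints at [1.053, 0.181, 1.607, -0, 1.354, -0.206], TCP at [0.176, 0.547, 0.231] pointing down, gripper open.
Joint ranges: [-2.99, 2.99], [-0.89, 2.07], [0.3, 2.58], [-1.14, 4.28], [0, 2.63], [-3.12, 3.12]. Speed limits (rad/s): [2.57, 2.57, 3.01, 3.14, 3.14, 3.14].

### API

Orientations are given as a rotation vector (axis times angle).
In Python, from rig import bot gives the robot as it stands.
- The arm moves only by the tool jog_arm, never from a script. Its argument "motion" is a list of rows, each a list of 7 numbers: the shift along the tool's x, y, z in m, then the turn, a rotation vector about the tool's x, y, z in degrees, then the closure in counts, from 0 (fully open) to 255 (shut). A call has 1 to 20 rows; each row shifts and turns the commanded pose from where the row before left it, along the tool's axes as they then stand; what a row does not reach is not made up. A row lasts 1/10 s, in which the tool goes at most 50 mm and 8.59 degrees, less where a joint would pass 70% of its speed; a pose out of reach is approached as far as the arm can. A call with a gripper value outside its range is refused whole. The fingers move at their own pace and stop on an object; "squeeze" is the grip in N (left out, the last holds). Time passes only in rows, so rows that do not move let the fingers close. It gives the time, the measured TCP pose, the force and the opening at its end, in the units of the state.
- bot.read_state(): the state, without advancing time (a new reading comes with each control period).
- bot.snapshot(name): name is "scene" or "side" or "wrist"; returns the picture (384x512x3 uint8, red, green, blue); there is no depth.
- bot.get_calibration(name): a dict with "fovy" (degrees; the focal length in pixels is half the picture's height over the tangent of half this angle, whatever the lens; pixels are square), "cx", "cy" (the principal point, pixels), "R" (3x3) and "t" (3): a world point X has camera coordinates R X + t. Camera axes: x right, y down, z forward; pixel columns grow to the right and rows downward; lengths in m; the calibration is good to about 2 mm. A picture is of the moment at which its call begins: read the wrist's pose just before it. get_calibration takes no time and is no camera call; for the wrist camera it gives the pose at the moment of the call.
- bot.sign_off(): hands the job in, once; it reports no verdict.
The state is a dict: "time": time; "q": joint angles; "joint_vel": joint speeds; "joint_torque": joint torques, N m; "tool_pos": TCP position; "ee_rot": TCP orientation; "ft_force": force on the tool from outside, world axes, zero at the start; "torque": the same for the moment, N m; "gripper_width": finger opening in m.
Only numpy, scipy, OpenCV 4.12 (cv2) and the standard library are available. Lean on these libraries where they do the work, as an engineer would, in place of code of your own. Each camera call takes 0.05 s, during which the arm holds its last target.

### The job

Draw the hand stone along the bright front landing of the drill jig, from the left end to the right end in one light, steady stroke, and set it down on the bench clear of the jig. Then take the drill plate by its black grip, slide its tongue in under the clamp bridge until the plate drops over the locating pin, and press it down against the spring lifters, without forcing it, until it is fully home on the landings. Finish while still gripping the plate and holding it pressed home, ready for the clamp screw, with the other things left where they stand.

Things in the scene. Friction and masses are not known exactly. Their poses are not given: they have to be found in the camera images.
- jig: drill jig base, dark steel, screwed down and immovable, 190 x 130 mm; origin at the centre of its underside on the bench; x to its rear (away from the robot, to the bridge), y to its left, z up. Bright landings at front and rear, tops at z = 36 mm. Rear block (x 30 to 92 mm, top z = 33 mm) carries pin, lifters and clamp bridge. Between the blocks a steel blank lies below the landings
- landing_left (a point): on top of the front landing, a bright strip 30 mm wide along the jig's x and 120 mm long along its y, with nothing above it: this point is on its long centre line (jig x = -75 mm), 18 mm from its left end (42 mm left of the middle); axes as the jig's
- landing_right (a point): on top of the front landing's centre line, 18 mm from its right end (42 mm right of the middle); axes as the jig's
- pin_tip (a point): top of the locating pin, at jig x = 45 mm, y = 0, 7 mm above the plane of the landings: 12 mm in diameter with a bullet nose (the last 3.5 mm taper), fixed upright in the rear block; axes as the jig's
- bridge_mouth (a point): mouth of the clamp bridge, centre of the opening's front face, at jig x = 66 mm, on the plane of the landings. Opening 54 mm wide (along y) and 16.5 mm high above this plane, 22 mm deep and open at the rear; a rear landing is its floor. Posts 14 mm thick; the bar is 14 mm thick and the screw head on it rises 53 mm above this point; axes as the jig's
- plate_home (a point): where the drill plate's origin lies when the plate is home: jig x = 0, y = 0, z = 36 mm, plate axes parallel to these (the jig's); the tongue is then under the bridge and the underside on both landings
- lifter_left (a joint): left spring lifter, a 10 mm plunger 32 mm left of the pin, standing 3 mm above the plane of the landings: 0 = up, 0.003 m = pushed level with the landings. Both lifters together push up with about 5 N when up and 8 N when level
- lifter_right (a joint): right spring lifter, 32 mm right of the pin, the same as the left one
- drill_plate: loose aluminium drill plate (the jig's cover), 0.4 to 0.63 kg, lying flat, right way up. Origin on its underside; x along its length to the tongue, z up. Plate x = -92 to 60 mm, 100 mm wide, 12 mm thick; tongue x = 60 to 91 mm, 48 mm wide, 6 mm thick, flush with the underside. Two drill bushes on top at x = -35 mm rise 16 mm above the underside
- plate_grip (a point): centre of the drill plate's black grip, 29.5 mm above the plate's origin: grip 46 mm long along the plate's x, 20 mm wide along y, from 12 to 47 mm above the underside; axes as the plate's
- plate_hole (a point): mouth of the pin's hole in the drill plate's underside, 45 mm ahead (+x) of its origin: 13.5 mm in diameter, small chamfer, 10 mm deep, blind. The bridge bars the way straight down: start level, 35 to 40 mm short of home, underside 7 to 10 mm above the landings, slide along the jig's +x; on the pin it drops 4 mm to the lifters, the last 3 mm are pressed (about 10 N)
- stone: hand stone in a sprung holder, 0.22 kg: grey abrasive stone 26 x 60 x 12 mm, rubber cushion above it, brass plate, wooden grip; 57 mm high in all, lying stone down on the bench. Origin at the centre of the stone's underside (cushion relaxed), y along its length, z up. On the landing it lies flat with its y along the jig's y, either way round
- stone_mid (a point): middle of the hand stone, 28 mm above its underside; the wooden grip, 20 mm wide along x and 52 mm long along y, is from 23 to 57 mm above the underside, the brass plate below it is 24 mm wide; axes as the stone's
- stone_cushion (a joint): how far the hand stone's cushion is squeezed: 0 = relaxed, 0.005 m = all the way, after which it is rigid. It takes 3 N to begin and 1.5 N more for each mm; about the middle is a good light pressure
- oil_bottle: yellow oil bottle with a red cap, 48 x 48 x 138 mm, standing behind the work; origin at the centre of its underside; leave it alone
- finished_flange: turned steel flange with a hub, 68 mm across, 32 mm high, behind the work; origin at the centre of its underside; leave it alone
- brass_bush: flanged brass bush, 48 mm across, 30 mm high, behind the work; origin at the centre of its underside; leave it alone
There are look-alikes about, which are no part of the job. Leave any turquoise look-alike of the stone alone.

How it is judged:
By the outcome, as a careful person would: the job done as asked, in the order asked, and still so for the second after the job is handed in, while the arm keeps its last pose, push and grip.
It also fails if it takes over 61 s, if anything falls off the work surface, if the arm or the gripper's body presses on something with over 40 N, if the wrist force passes 120 N, or if a joint passes its speed limit or range.

## Working session

There is one attempt and no reset: what is moved stays moved. The work goes in short steps, Python scripts to look and compute and a tool call to move; the robot and the scene stay as the last step left them, time stands still between calls to the robot, and variables do not carry over. Pictures are saved under pics/ and viewed, and the job is handed in when it is done.

Besides the shell and the picture viewer there is one more tool, called after ">>>" in YAML: its name, and indented under it one key for each argument. jog_arm: Moves the arm, as the interface text tells. Its arguments: {"type":"object","properties":{"motion":{"type":"array"},"squeeze":{"type":"number"}},"required":["motion"]}

```bash
ls -la; mkdir -p pics; python3 - <<'E'
from rig import bot
import cv2,json
s=bot.read_state();print(s)
for n in("scene","side","wrist"):
    c=bot.get_calibration(n);print(n,c)
    im=bot.snapshot(n);cv2.imwrite(f"pics/{n}0.png",im[:,:,::-1])
print(bot.read_state()['time'],bot.grasp_offset)
E
```

```text
total 12
drwxr-xr-x  3 agent agent 4096 Dec  7 04:34 .
drwxr-xr-x 23 root  root  4096 Dec  7 04:34 ..
drwxr-xr-x  2 agent agent 4096 Dec  7 04:34 pics
{'time': 0.0, 'q': array([ 1.05270395e+00,  1.81517462e-01,  1.60800016e+00,  3.02323649e-06,
        1.35378940e+00, -2.06306540e-01]), 'joint_vel': array([-0.00082473, -0.00112605, -0.00032313,  0.0021953 , -0.00061889,
        0.00048173]), 'joint_torque': array([-1.69969815e-03, -4.44874299e+01, -3.51335299e+01, -4.39744817e-04,
        9.05485213e-03, -2.12524935e-05]), 'tool_pos': array([0.1760975 , 0.54680003, 0.2304012 ]), 'ee_rot': array([ 2.53884159e+00,  1.84918237e+00, -2.45671122e-03]), 'ft_force': array([-0.49314183,  0.39087744, -0.85223738]), 'torque': array([ 0.00678011, -0.01213158,  0.00446271]), 'gripper_width': 0.08553319654098297}
scene {'fovy': 47.624759495603115, 'cx': 256.448907679298, 'cy': 189.5938812746939, 'R': array([[ 0.47137217, -0.88178999, -0.01595885],
       [-0.68432176, -0.35427842, -0.63733079],
       [ 0.55633803,  0.31134099, -0.77042506]]), 't': array([-0.12199343,  0.52127524,  0.82549796])}
side {'fovy': 47.29113924596654, 'cx': 265.2261471964774, 'cy': 182.40641538120005, 'R': array([[ 0.93280296, -0.36032771,  0.00652454],
       [-0.31617438, -0.82692054, -0.46501201],
       [ 0.17295199,  0.43170169, -0.88528033]]), 't': array([-0.49693505,  0.36756178,  1.05043223])}
wrist {'fovy': 70.73143876090877, 'cx': 255.94998317029055, 'cy': 192.15428612982424, 'R': array([[ 3.07842136e-01,  9.51437015e-01, -9.08620097e-04],
       [ 9.16154043e-01, -2.96168226e-01,  2.70085451e-01],
       [ 2.56700191e-01, -8.39761183e-02, -9.62835928e-01]]), 't': array([-0.57491851, -0.03448529,  0.37878292])}
0.15 0.0187
```

View pics/scene0.png

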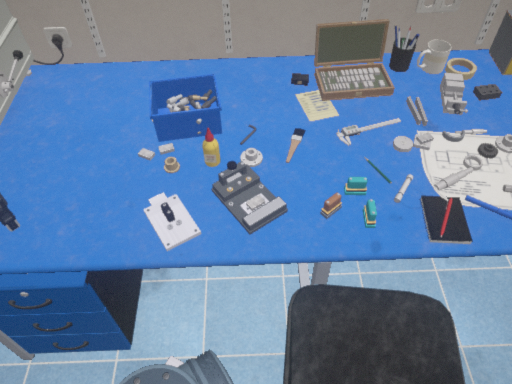

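View pics/side0.png

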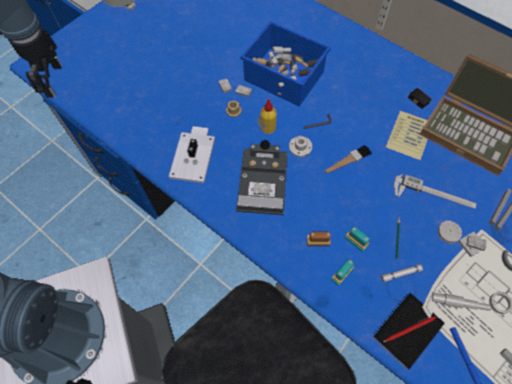

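View pics/wrist0.png

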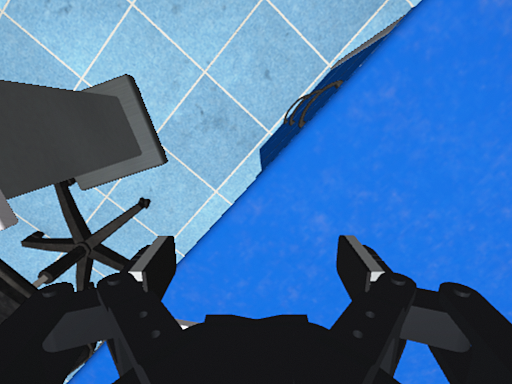

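The side view shows the jig at about (263,180), the drill plate at (193,153) and the brown stone at (319,239). The turquoise look-alikes are at (357,238) and (344,271). I'll zoom in next.

```bash
python3 - <<'E'
import cv2
im=cv2.imread("pics/side0.png")
cv2.imwrite("pics/side0z.png",cv2.resize(im[115:255,160:340],None,fx=4.4,fy=4.2,interpolation=cv2.INTER_CUBIC)[:600,:800])
im=cv2.imread("pics/scene0.png")
cv2.imwrite("pics/scene0z.png",cv2.resize(im[130:250,140:300],None,fx=5,fy=5,interpolation=cv2.INTER_CUBIC))
E
```

```text
(no output)
```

View pics/side0z.png

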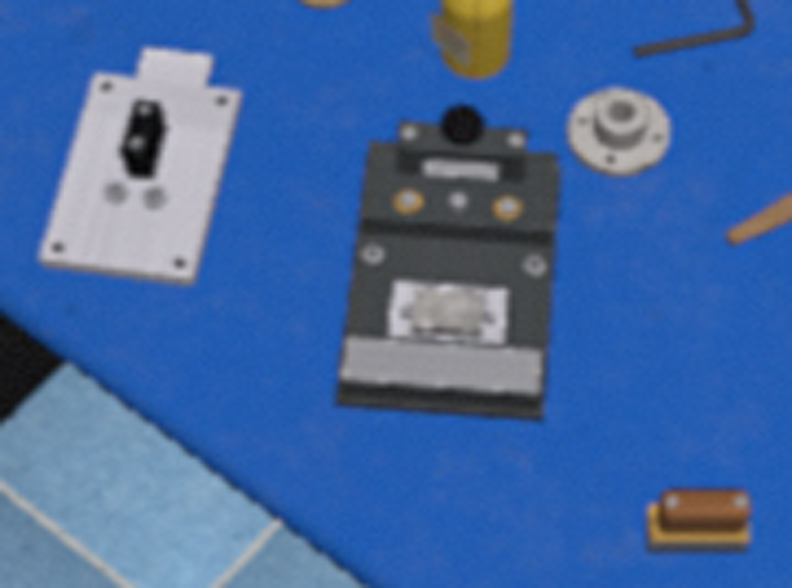

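View pics/scene0z.png

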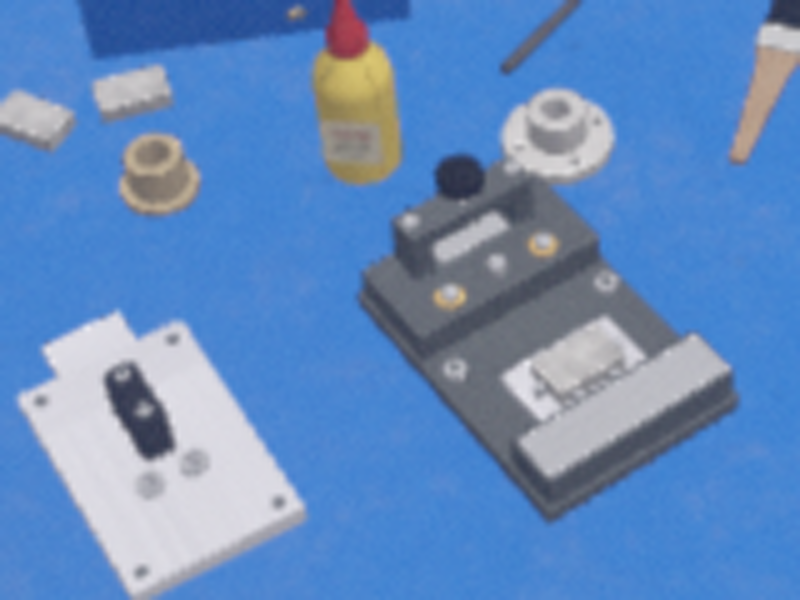

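```bash
cat > h.py <<'E'
import numpy as np,cv2
from rig import bot
from scipy.spatial.transform import Rotation as Ro
def ray(c,p,z):
    f=192/np.tan(np.radians(c['fovy']/2));d=np.array([(p[0]-c['cx'])/f,(p[1]-c['cy'])/f,1.])
    R=np.array(c['R']);o=-R.T@np.array(c['t']);d=R.T@d
    return o+d*(z-o[2])/d[2]
def proj(c,X):
    f=192/np.tan(np.radians(c['fovy']/2));v=np.array(c['R'])@np.array(X)+np.array(c['t'])
    return np.array([c['cx']+f*v[0]/v[2],c['cy']+f*v[1]/v[2]])
E
python3 - <<'E'
from h import *
cs=bot.get_calibration('side');cc=bot.get_calibration('scene')
S=lambda X,Y:(160+X/4.4,115+Y/4.2); C=lambda X,Y:(140+X/5,130+Y/5)
np.set_printoptions(precision=4,suppress=True)
print("landing side");[print(ray(cs,S(*p),.036)) for p in [(345,337),(543,350),(540,393),(338,378)]]
print("landing scene");[print(ray(cc,C(*p),.036)) for p in [(515,437),(692,335),(735,375),(552,478)]]
print("plate side top z12: FL,FR,RR,RL");[print(ray(cs,S(*p),.012)) for p in [(42,262),(193,277),(242,92),(95,73)]]
print("plate scene");[print(ray(cc,C(*p),.012)) for p in [(140,590),(305,512),(182,322),(20,398)]]
print("grip top side");[print(ray(cs,S(*p),.047)) for p in [(147,105),(135,150)]]
print("grip top scene");[print(ray(cc,C(*p),.047)) for p in [(122,370),(155,445)]]
print("stone top side");[print(ray(cs,S(*p),.057)) for p in [(665,500),(745,500)]]
for n in ('side','scene'):
  im=cv2.imread(f'pics/{n}0.png');h=cv2.cvtColor(im,cv2.COLOR_BGR2HSV)
  x0,y0,x1,y1=(300,225,340,255) if n=='side' else (312,188,348,222)
  m=((h[...,0]<25)|(h[...,0]>170))&(h[...,1]>80);mm=np.zeros_like(m);mm[y0:y1,x0:x1]=m[y0:y1,x0:x1]
  ys,xs=np.nonzero(mm);print(n,len(xs),xs.mean(),ys.mean(),ray(bot.get_calibration(n),(xs.mean(),ys.mean()),.035))
  cv2.imwrite(f'pics/{n}st.png',cv2.resize(im[y0:y1,x0:x1],None,fx=12,fy=12,interpolation=cv2.INTER_CUBIC))
E
```

```text
landing side
[0.5248 0.1816 0.036 ]
[0.6351 0.1294 0.036 ]
[0.622 0.102 0.036]
[0.5111 0.1557 0.036 ]
landing scene
[0.5265 0.1827 0.036 ]
[0.6311 0.1303 0.036 ]
[0.6171 0.0976 0.036 ]
[0.5124 0.1527 0.036 ]
plate side top z12: FL,FR,RR,RL
[0.3647 0.3155 0.012 ]
[0.4517 0.27   0.012 ]
[0.527  0.3998 0.012 ]
[0.4389 0.4507 0.012 ]
plate scene
[0.3675 0.3159 0.012 ]
[0.4475 0.2666 0.012 ]
[0.5242 0.3988 0.012 ]
[0.4384 0.4473 0.012 ]
grip top side
[0.4619 0.3884 0.047 ]
[0.4442 0.3565 0.047 ]
grip top scene
[0.4611 0.3871 0.047 ]
[0.4286 0.3426 0.047 ]
stone top side
[0.6582 0.002  0.057 ]
[ 0.7014 -0.0145  0.057 ]
side 230 318.5304347826087 237.97826086956522 [ 0.6772 -0.0078  0.035 ]
scene 101 332.61386138613864 202.84158415841586 [ 0.6811 -0.0082  0.035 ]
```

View pics/scenest.png

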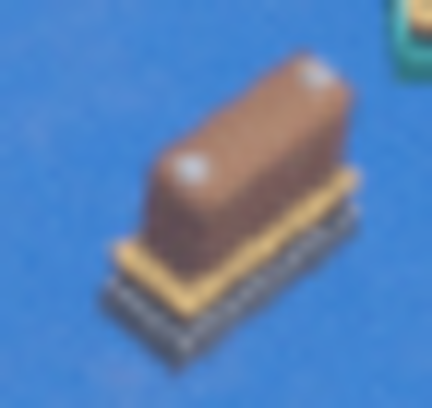

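View pics/sidest.png

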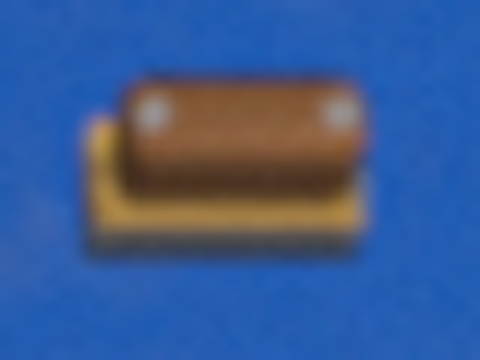

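```bash
python3 - <<'E'
from h import *
np.set_printoptions(precision=4,suppress=True)
s=bot.read_state();T=Ro.from_rotvec(s['ee_rot']).as_matrix();print(T)
c=bot.get_calibration('wrist');R=np.array(c['R']);o=-R.T@c['t'];print("cam in tool",T.T@(o-s['tool_pos']),"\n",R@T)
for p in[(0,0),(511,0),(511,383),(0,383),(256,192),(256,240)]:print(p,T.T@(ray(c,p,0)-s['tool_pos']))
print("->stone delta tool", T.T@(np.array([.679,-.008,.231])-s['tool_pos']))
E
```

```text
[[ 0.3068  0.9518 -0.0007]
 [ 0.9518 -0.3068 -0.0012]
 [-0.0013 -0.0003 -1.    ]]
cam in tool [ 0.0006 -0.0684 -0.143 ] 
 [[ 1.      0.0011 -0.0006]
 [-0.0012  0.9627 -0.2704]
 [ 0.0003  0.2704  0.9627]]
(0, 0) [-0.3053 -0.2026  0.231 ]
(511, 0) [ 0.3059 -0.2018  0.2302]
(511, 383) [0.4561 0.3912 0.2299]
(0, 383) [-0.4578  0.3909  0.2311]
(256, 192) [0.0008 0.0363 0.2306]
(256, 240) [0.0007 0.1115 0.2306]
->stone delta tool [-0.3739  0.6488 -0.0001]
```

>>> jog_arm:
  motion:
    - [-0.005,0.02,0,0,0,0,0]
    - [-0.01,0.04,0,0,0,0,0]
    - [-0.01,0.04,0,0,0,0,0]
    - [-0.01,0.04,0,0,0,0,0]
    - [-0.01,0.04,0,0,0,0,0]
    - [-0.01,0.04,0,0,0,0,0]
    - [-0.01,0.04,0,0,0,0,0]
    - [-0.01,0.04,0,0,0,0,0]
    - [-0.01,0.04,0,0,0,0,0]
    - [-0.01,0.03,0,0,0,0,0]
    - [-0.005,0.01,0,0,0,0,0]
    - [0,0,0,0,0,0,0]
    - [0,0,0,0,0,0,0]

```text
time: 1.45
tool_pos: [0.5064, 0.336, 0.231]
ee_rot: [-2.539, -1.849, 0.001]
ft_force: [0.2, -0.0, -0.0]
gripper_width: 0.0853
```

```bash
cat >> h.py <<'E'
import pickle
def snap(n,name):
    s=bot.read_state();c=bot.get_calibration(n);im=bot.snapshot(n)
    cv2.imwrite(f'pics/{name}.png',im[:,:,::-1]);pickle.dump((s,c),open(f'pics/{name}.pkl','wb'))
    print(s['time'],s['tool_pos'],s['ee_rot'],s['ft_force'],s['gripper_width'])
def load(name):
    return cv2.imread(f'pics/{name}.png'),*pickle.load(open(f'pics/{name}.pkl','rb'))
np.set_printoptions(precision=4,suppress=True)
E
python3 -c "
from h import *
snap('wrist','w1')"
```

```text
1.45 [0.5064 0.336  0.231 ] [-2.5386 -1.8493  0.0013] [ 0.2396 -0.0192 -0.0151] 0.08532747449696396
```

View pics/w1.png

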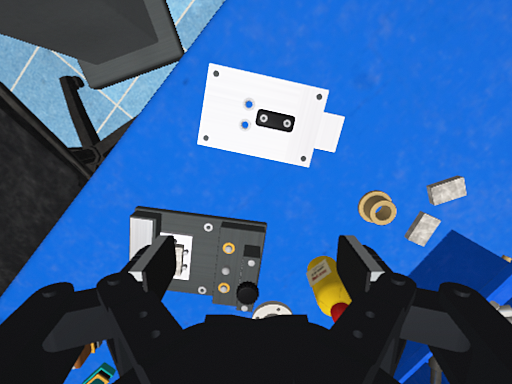

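Wrist view: the plate fills (197–345, 65–168) with its black grip at (276,121). The jig is at about (200,255). Next I'll move to view the jig and stone.

>>> jog_arm:
  motion:
    - [-0.012,0.015,0,0,0,0,0]
    - [-0.024,0.03,0,0,0,0,0]
    - [-0.024,0.03,0,0,0,0,0]
    - [-0.024,0.03,0,0,0,0,0]
    - [-0.024,0.03,0,0,0,0,0]
    - [-0.024,0.03,0,0,0,0,0]
    - [-0.024,0.03,0,0,0,0,0]
    - [-0.024,0.03,0,0,0,0,0]
    - [-0.012,0.015,0,0,0,0,0]
    - [0,0,0,0,0,0,0]
    - [0,0,0,0,0,0,0]

```text
time: 2.6
tool_pos: [0.6762, 0.0807, 0.2311]
ee_rot: [-2.538, -1.85, 0.0]
ft_force: [-0.5, 0.7, 0.2]
gripper_width: 0.0855
```

```bash
python3 -c "
from h import *
snap('wrist','w2')"
```

```text
2.6 [0.6762 0.0807 0.2311] [-2.5376 -1.85    0.0005] [-0.4838  0.7155  0.2477] 0.08554067786192557
```

View pics/w2.png

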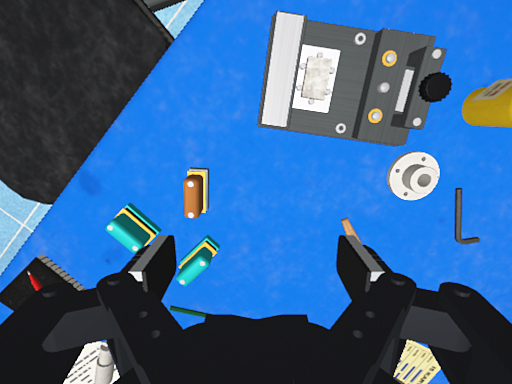

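```bash
python3 - <<'E'
from h import *
def show(n,x0,y0,x1,y1,k,o):
    im=load(n)[0];cv2.imwrite(f'pics/{o}.png',cv2.resize(im[y0:y1,x0:x1],None,fx=k,fy=k,interpolation=cv2.INTER_CUBIC))
show('w2',255,5,455,150,4,'w2jig');show('w2',170,155,230,235,7,'w2st');show('w1',190,55,350,175,5,'w1pl')
im,s,c=load('w2');h=cv2.cvtColor(im,cv2.COLOR_BGR2HSV)
# landing
g=(h[...,1]<40)&(h[...,2]>150)
m=np.zeros(g.shape,np.uint8);m[5:140,258:308]=g[5:140,258:308]
n,l,st,ce=cv2.connectedComponentsWithStats(m);i=1+st[1:,4].argmax();print(st[i],ce[i])
m=(l==i).astype(np.uint8);r=cv2.minAreaRect(cv2.findContours(m,0,1)[0][0]);b=cv2.boxPoints(r);print(r);
W=np.array([ray(c,p,.036) for p in b]);print(W);print([np.linalg.norm(W[i]-W[i-1]) for i in range(4)])
# stone brown
m=((h[...,0]<14)&(h[...,1]>90)).astype(np.uint8);mm=m*0;mm[160:230,170:220]=m[160:230,170:220]
cs=max(cv2.findContours(mm,0,1)[0],key=cv2.contourArea);r=cv2.minAreaRect(cs);print('brown',r)
# plate
im,s,c=load('w1');h=cv2.cvtColor(im,cv2.COLOR_BGR2HSV)
m=((h[...,1]<60)&(h[...,2]>150)).astype(np.uint8);mm=m*0;mm[55:175,190:350]=m[55:175,190:350]
cs=max(cv2.findContours(mm,0,1)[0],key=cv2.contourArea);print(cv2.approxPolyDP(cs,3,True)[:,0].tolist())
m=(h[...,2]<70).astype(np.uint8);mm=m*0;mm[100:140,250:300]=m[100:140,250:300]
cs=max(cv2.findContours(mm,0,1)[0],key=cv2.contourArea);r=cv2.minAreaRect(cs);print('grip',r,ray(c,r[0],.047))
E
```

```text
[ 262   11   42  116 2987] [281.9612  68.1727]
((281.4189147949219, 69.00703430175781), (27.450851440429688, 113.47667694091797), 9.090276718139648)
[[0.6197 0.1036 0.036 ]
 [0.5127 0.1583 0.036 ]
 [0.5258 0.1854 0.036 ]
 [0.6347 0.1334 0.036 ]]
[np.float64(0.03338320806095415), np.float64(0.120239635388159), np.float64(0.03012304313365758), np.float64(0.12072873536839641)]
brown ((194.5, 195.0), (40.0, 15.0), 90.0)
[[209, 64], [197, 143], [308, 166], [314, 147], [335, 150], [344, 117], [323, 111], [328, 90]]
grip ((274.7940979003906, 120.17646789550781), (37.42049789428711, 16.26978302001953), 12.52880859375) [0.4524 0.3774 0.047 ]
```

View pics/w2jig.png

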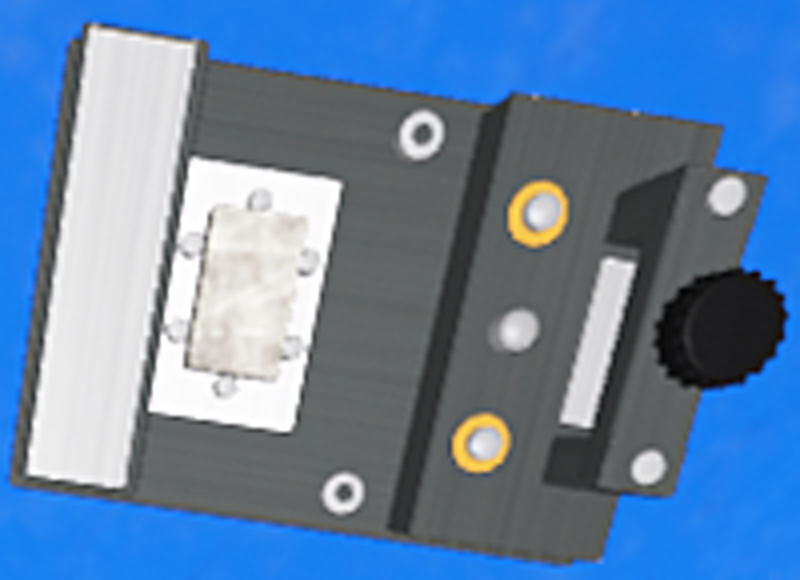

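View pics/w2st.png

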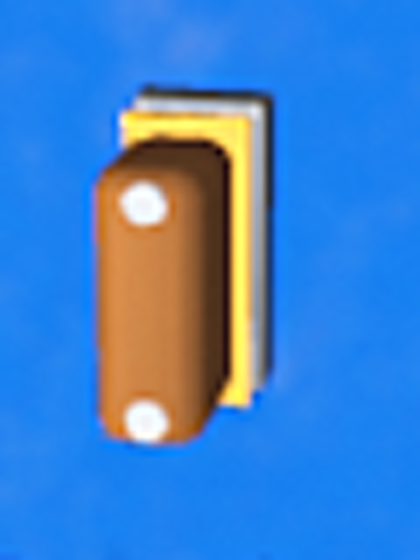

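View pics/w1pl.png

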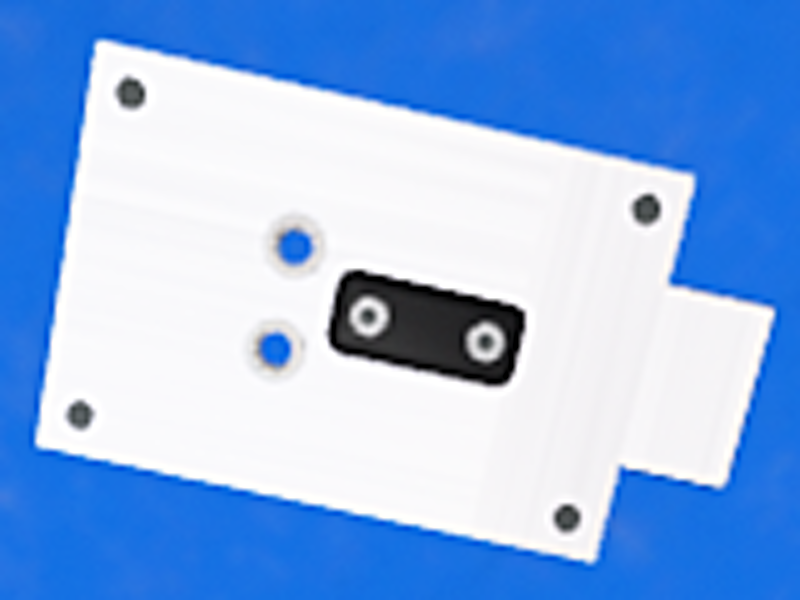

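```bash
python3 - <<'E'
from h import *
P=lambda X,k,o:((X[0]+.5)/k-.5+o[0],(X[1]+.5)/k-.5+o[1])
_,_,c=load('w2');J=lambda x,y,z:ray(c,P((x,y),4,(255,5)),z)
L=np.array([J(*p,.036) for p in[(92,25),(200,42),(128,488),(28,472)]]);print('landing RL.. ',L)
a=(L[0]+L[1])/2;b=(L[2]+L[3])/2;d=b-a;print('len',np.linalg.norm(d),'centre',(a+b)/2,'yaw jig',np.degrees(np.arctan2(-d[1],-d[0]))-90)
pin=J(517,329,.043);l1=J(543,211,.039);l2=J(485,442,.039);print('pin',pin,'lift',l1,l2,np.linalg.norm(l1-l2),np.degrees(np.arctan2(*(l1-l2)[1::-1]))-90)
v=pin-(a+b)/2;print('pin-landing dist (120)',np.linalg.norm(v[:2]),np.degrees(np.arctan2(v[1],v[0])))
s1,s2=[ray(c,P(p,7,(170,155)),.056) for p in[(143,205),(147,422)]];print('stone',s1,s2,(s1+s2)/2,np.linalg.norm(s1-s2),np.degrees(np.arctan2(*(s2-s1)[1::-1])))
b1,b2,b3=[ray(c,P(p,7,(170,155)),.022) for p in[(122,113),(243,113),(247,405)]];print('brass plate corners',b1,b2,b3,np.linalg.norm(b1-b2),np.linalg.norm(b3-b2),'ctr',(b1+b3)/2,'ang',np.degrees(np.arctan2(*(b3-b2)[1::-1])))
_,_,c=load('w1');Q=lambda x,y,z:ray(c,P((x,y),5,(190,55)),z)
K=np.array([Q(*p,.012) for p in[(97,40),(693,175),(597,562),(37,446)]]);print('plate',K,[np.linalg.norm(K[i]-K[i-1]) for i in range(4)])
fm=(K[0]+K[3])/2;rm=(K[1]+K[2])/2;d=rm-fm;print('yaw',np.degrees(np.arctan2(d[1],d[0])),'origin',fm+d*92/152)
t=(Q(775,308,.006)+Q(723,487,.006))/2;print('tongue end mid',t,np.linalg.norm((t-fm)[:2]), 'yaw',np.degrees(np.arctan2(*(t-fm)[1::-1])))
g1,g2=Q(368,316,.047),Q(486,342,.047);print('grip',(g1+g2)/2,np.linalg.norm(g1-g2),np.degrees(np.arctan2(*(g2-g1)[1::-1])))
for z in(.047,):
  k=[Q(*p,z) for p in[(335,272),(524,305),(518,385),(330,350)]];print(np.mean(k,0))
k=[Q(x,y,.012) for x,y in[(131,93),(646,209),(567,517),(80,414)]];print('screws mean',np.mean(k,0),'yaw',np.degrees(np.arctan2(*(k[1]+k[2]-k[0]-k[3])[1::-1])))
# jig pins in w1
im=load('w1')[0];cv2.imwrite('pics/w1jig.png',cv2.resize(im[200:310,125:275],None,fx=5,fy=5,interpolation=cv2.INTER_CUBIC))
E
```

```text
landing RL..  [[0.513  0.1591 0.036 ]
 [0.526  0.1862 0.036 ]
 [0.6343 0.1343 0.036 ]
 [0.6204 0.1068 0.036 ]]
len 0.1198088903653956 centre [0.5734 0.1466 0.036 ] yaw jig 64.21668253723166
pin [0.6254 0.2521 0.043 ] lift [0.5969 0.2667 0.039 ] [0.6539 0.239  0.039 ] 0.06337622770946362 64.05196876469199
pin-landing dist (120) 0.11764683094355616 63.75485496368719
stone [0.6618 0.0023 0.056 ] [ 0.6991 -0.0117  0.056 ] [ 0.6804 -0.0047  0.056 ] 0.039945915121094695 -20.613850976057435
brass plate corners [ 0.6492 -0.0055  0.022 ] [0.6563 0.0163 0.022 ] [ 0.7113 -0.0038  0.022 ] 0.022847258985276436 0.05853465894448856 ctr [ 0.6803 -0.0047  0.022 ] ang -20.053525303512043
plate [[0.3635 0.3225 0.012 ]
 [0.4387 0.4541 0.012 ]
 [0.5265 0.4058 0.012 ]
 [0.4508 0.2728 0.012 ]] [np.float64(0.10051295951685517), np.float64(0.15154182948944883), np.float64(0.10023417518209123), np.float64(0.15306138530198343)]
yaw 60.30865140311592 origin [0.4528 0.3777 0.012 ]
tongue end mid [0.4978 0.4564 0.006 ] 0.18278774258425584 yaw 60.27082997566702
grip [0.4527 0.3776 0.047 ] 0.028309156169157145 60.10320794919572
[0.4526 0.3776 0.047 ]
screws mean [0.4447 0.3638 0.012 ] yaw 60.21879481866605
```

View pics/w1jig.png

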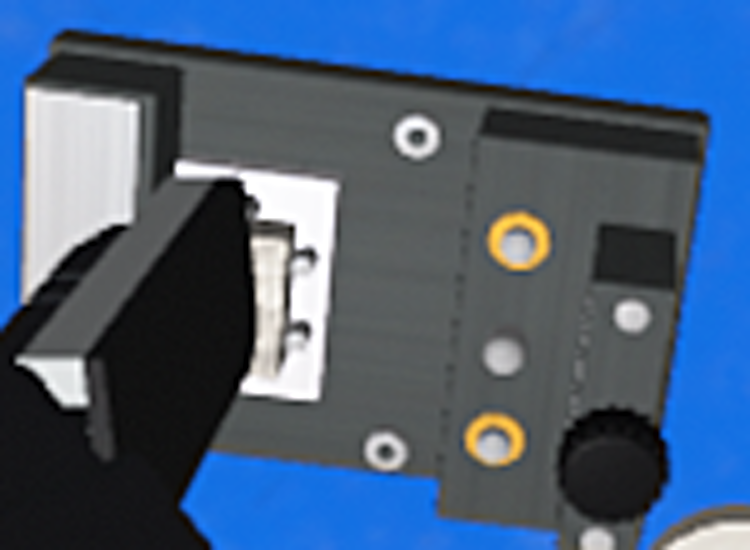

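>>> jog_arm:
  motion:
    - [0,0,0,0,0,2.5,100]
    - [-0.013,0.006,0,0,0,0,100]
    - [-0.026,0.011,0.01,0,0,0,100]
    - [-0.026,0.011,0.03,0,0,0,100]
    - [-0.0136,0.0055,0.03,0,0,0,100]
    - [0,0,0.03,0,0,0,100]
    - [0,0,0.03,0,0,0,100]
    - [0,0,0.015,0,0,0,100]
    - [0,0,0,0,0,0,100]
    - [0,0,0,0,0,0,100]

```text
time: 3.65
tool_pos: [0.6816, -0.006, 0.0874]
ee_rot: [2.577, 1.795, 0.001]
ft_force: [1.3, -0.0, -0.1]
gripper_width: 0.052
```

```bash
python3 -c "
from h import *
snap('wrist','w3')"
```

```text
3.65 [ 0.6816 -0.006   0.0874] [2.5775 1.7945 0.0014] [ 1.3074 -0.0255 -0.0519] 0.052016299821872745
```

View pics/w3.png

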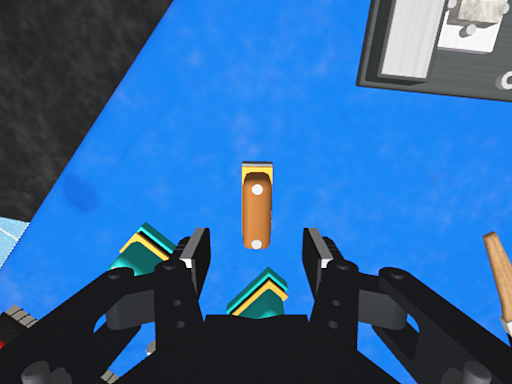

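```bash
python3 -c "
from h import *
im,s,c=load('w3');T=Ro.from_rotvec(s['ee_rot']).as_matrix()
a,b=[ray(c,p,.056) for p in((257,189),(256,244))]
print(a,b,(a+b)/2,np.degrees(np.arctan2(*(b-a)[1::-1])),np.linalg.norm(a-b));print(T.T@((a+b)/2-s['tool_pos']),np.degrees(np.arctan2(T[1,0],T[0,0])))"
```

```text
[0.6618 0.0028 0.056 ] [ 0.6994 -0.0118  0.056 ] [ 0.6806 -0.0045  0.056 ] -21.317748696253275 0.040328127068482135
[ 0.001  -0.0015  0.0314] 69.69348137145565
```

>>> jog_arm:
  motion:
    - [0.001,-0.0015,0.015,0,0,0,100]
    - [0,0,0.02,0,0,0,100]
    - [0,0,0.015,0,0,0,100]
    - [0,0,0.0104,0,0,0,100]
    - [0,0,0,0,0,0,100]
    - [0,0,0,0,0,0,255]
    - [0,0,0,0,0,0,255]
    - [0,0,0,0,0,0,255]
    - [0,0,0,0,0,0,255]
    - [0,0,0,0,0,0,255]
    - [0,0,0,0,0,0,255]
  squeeze: 60

```text
time: 4.8
tool_pos: [0.6807, -0.0049, 0.0267]
ee_rot: [2.578, 1.793, 0.002]
ft_force: [0.9, -0.5, 3.2]
gripper_width: 0.0191
```

```bash
python3 -c "
from h import *
s=bot.read_state();print(s['tool_pos'],s['ft_force'],s['gripper_width'],s['torque'])"
```

```text
[ 0.6807 -0.0049  0.0267] [ 0.8765 -0.5126  3.2036] 0.019106809749659042 [ 0.0071 -0.2768  0.0085]
```

>>> jog_arm:
  motion:
    - [0,0,-0.01,0,0,0,255]
    - [0,0,-0.02,0,0,0,255]
    - [0,0,-0.025,0,0,0,255]
    - [0,0,-0.025,0,0,2.7,255]
    - [0,0,0,0,0,3.0,255]
    - [0.006,-0.0147,0,0,0,0,255]
    - [0.012,-0.03,0,0,0,0,255]
    - [0.013,-0.03,0,0,0,0,255]
    - [0.013,-0.03,0,0,0,0,255]
    - [0.013,-0.03,0,0,0,0,255]
    - [0.013,-0.03,0,0,0,0,255]
    - [0.012,-0.025,0,0,0,0,255]
    - [0.006,-0.015,0,0,0,0,255]
    - [0,0,0,0,0,0,255]
    - [0,0,0.015,0,0,0,255]
    - [0,0,0.015,0,0,0,255]
    - [0,0,0,0,0,0,255]
    - [0,0,0,0,0,0,255]

```text
time: 6.6
tool_pos: [0.5342, 0.1634, 0.0745]
ee_rot: [-2.665, -1.661, 0.004]
ft_force: [-0.8, -0.5, -1.0]
gripper_width: 0.0191
```

```bash
python3 -c "
from h import *
snap('wrist','w4');snap('side','s4')
im=load('s4')[0];cv2.imwrite('pics/s4z.png',cv2.resize(im[120:240,200:330],None,fx=5,fy=5,interpolation=cv2.INTER_CUBIC))
s=bot.read_state();T=Ro.from_rotvec(s['ee_rot']).as_matrix();print(np.degrees(np.arctan2(T[1,0],T[0,0])),T[:,2])
"
```

```text
6.6 [0.5342 0.1634 0.0745] [-2.6652 -1.6612  0.0038] [-0.7559 -0.5339 -1.0286] 0.019107618818464286
6.65 [0.5348 0.1636 0.0753] [-2.6656 -1.6616  0.0016] [ 1.2707 -0.5742 -2.5157] 0.018728518623750086
63.88629943270556 [-0. -0. -1.]
```

View pics/w4.png

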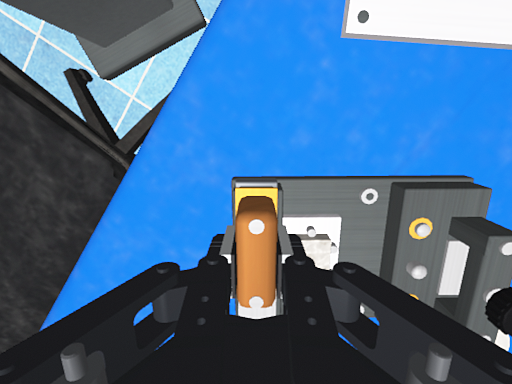

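View pics/s4z.png

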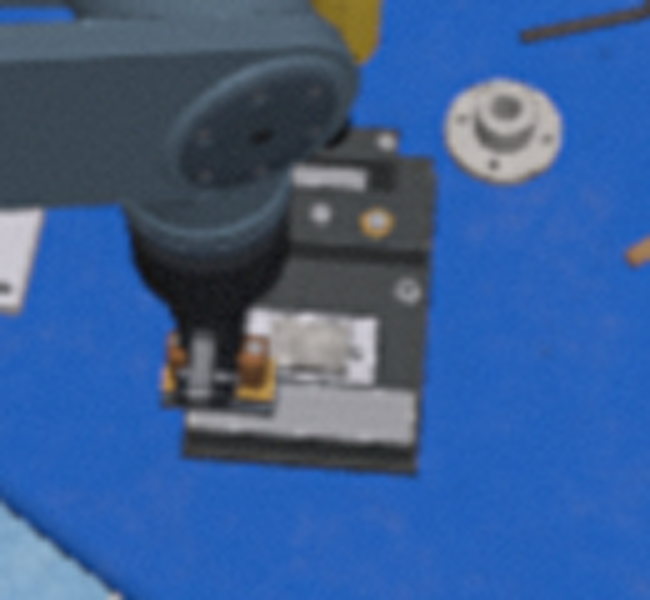

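```bash
python3 - <<'E'
from h import *
im,s,c=load('w4');cv2.imwrite('pics/w4z.png',cv2.resize(im[170:250,215:315],None,fx=7,fy=7,interpolation=cv2.INTER_CUBIC))
cv2.imwrite('pics/w4y.png',cv2.resize(im[175:315,350:510],None,fx=5,fy=4.2,interpolation=cv2.INTER_CUBIC))
E
```

```text
(no output)
```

View pics/w4z.png

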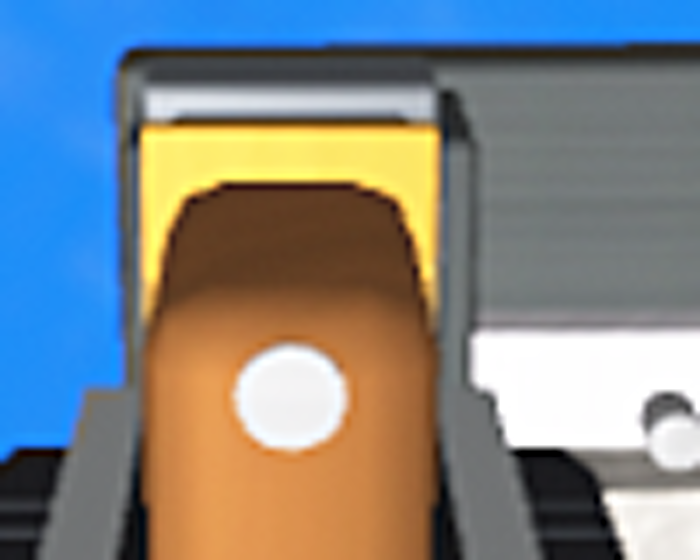

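View pics/w4y.png

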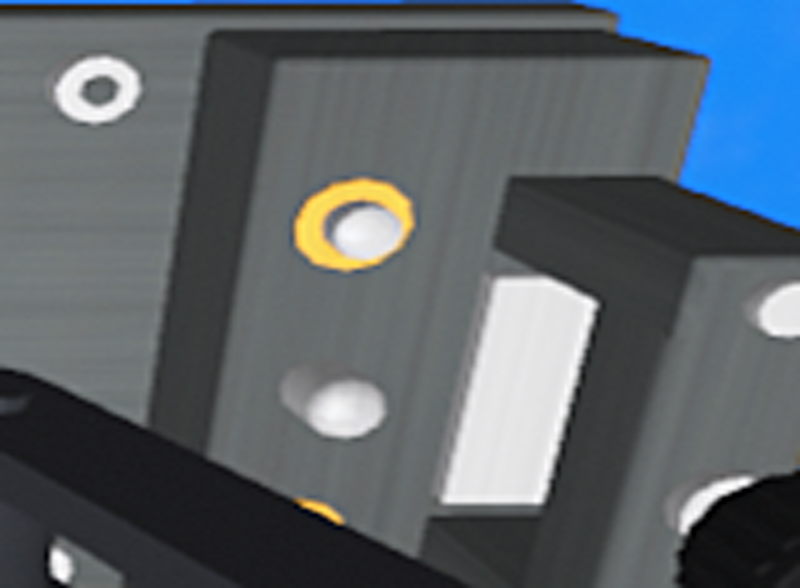

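```bash
python3 - <<'E'
from h import *
im,s,c=load('w4')
ex=np.array([np.cos(np.radians(64)),np.sin(np.radians(64)),0]);ey=np.array([-ex[1],ex[0],0])
l=ray(c,(424,230),.039);p=ray(c,(419,272),.043)
print(l,p,np.linalg.norm((l-p)[:2]))
print('landing ctr from pin',p-.12*ex,'lift',l-.12*ex-.032*ey)
# stone: screw top
q=ray(c,(215+291/7,170+398/7),.1045-.001);print('screw',q,'-> stone ctr',q-.02*ey)
# yellow plate edges in tool frame
T=Ro.from_rotvec(s['ee_rot']).as_matrix()
for x in(139,440):print(T.T@(ray(c,(215+x/7,170+126/7),.0755-.027+.023)-s['tool_pos']))
C=np.array([.573,.1455,0]);
for n in('w2',):print()
d=s['tool_pos']-C;print('tcp in landing frame',d@ex,d@ey)
E
```

```text
[0.596  0.2673 0.039 ] [0.6237 0.2527 0.043 ] 0.03137372149584145
landing ctr from pin [0.5711 0.1448 0.043 ] lift [0.5721 0.1454 0.039 ]
screw [0.5167 0.1731 0.1035] -> stone ctr [0.5347 0.1644 0.1035]
[-0.0111 -0.0299  0.0031]
[ 0.0129 -0.0299  0.003 ]

tcp in landing frame -0.0008692026494003409 0.0427167100150517
```

>>> jog_arm:
  motion:
    - [0.0005,0,0.006,0,0,0,255]
    - [0,0,0.003,0,0,0,255]
    - [0,0,0.001,0,0,0,255]
    - [0,0,0.001,0,0,0,255]
    - [0,0,0.001,0,0,0,255]
    - [0,0,0.0005,0,0,0,255]
    - [0,0,0,0,0,0,255]

```text
time: 7.4
tool_pos: [0.5349, 0.1647, 0.0634]
ee_rot: [2.665, 1.663, 0.0]
ft_force: [-0.1, -0.4, -1.8]
gripper_width: 0.0192
```

```bash
python3 -c "
from h import *
s=bot.read_state();print(s['tool_pos'],s['ft_force'],s['gripper_width'],s['torque'])"
```

```text
[0.5349 0.1647 0.0634] [-0.1118 -0.375  -1.7546] 0.019239450117067777 [0.0309 0.0027 0.0161]
```

>>> jog_arm:
  motion:
    - [0,0,0.0005,0,0,0,255]
    - [0,0,0.0005,0,0,0,255]
    - [0,0,0,0,0,0,255]

```text
time: 7.7
tool_pos: [0.535, 0.1647, 0.0628]
ee_rot: [2.665, 1.663, 0.0]
ft_force: [-1.9, -0.9, 2.7]
gripper_width: 0.0191
```

>>> jog_arm:
  motion:
    - [0,0,0.0005,0,0,0,255]
    - [0,0,0,0,0,0,255]

```text
time: 7.9
tool_pos: [0.535, 0.1648, 0.0621]
ee_rot: [2.665, 1.663, 0.0]
ft_force: [-2.3, -0.0, 3.4]
gripper_width: 0.0191
```

>>> jog_arm:
  motion:
    - [0,0,0.0005,0,0,0,255]
    - [0,0,0,0,0,0,255]

```text
time: 8.1
tool_pos: [0.535, 0.1648, 0.0616]
ee_rot: [2.665, 1.663, 0.0]
ft_force: [-2.8, 0.3, 4.2]
gripper_width: 0.0189
```

>>> jog_arm:
  motion:
    - [0,0,0.0005,0,0,0,255]
    - [0,0,0.0003,0,0,0,255]
    - [0,0,0,0,0,0,255]

```text
time: 8.4
tool_pos: [0.535, 0.1648, 0.0607]
ee_rot: [2.665, 1.663, 0.0]
ft_force: [-2.1, -1.1, 4.9]
gripper_width: 0.0194
```

>>> jog_arm:
  motion:
    - [0,0.003,0,0,0,0,255]
    - [0,0.005,0,0,0,0,255]
    - [0,0.005,0,0,0,0,255]
    - [0,0.005,0,0,0,0,255]

```text
time: 8.8
tool_pos: [0.551, 0.1572, 0.0606]
ee_rot: [-2.664, -1.663, 0.0]
ft_force: [-2.7, 1.2, 5.1]
gripper_width: 0.0194
```

Force is steady at about 5 N, so I'll continue without pausing.

>>> jog_arm:
  motion:
    - [0,0.005,0,0,0,0,255]
    - [0,0.005,0,0,0,0,255]
    - [0,0.005,0,0,0,0,255]
    - [0,0.005,0,0,0,0,255]
    - [0,0.005,0,0,0,0,255]
    - [0,0.005,0,0,0,0,255]
    - [0,0.005,0,0,0,0,255]

```text
time: 9.5
tool_pos: [0.5825, 0.1418, 0.0606]
ee_rot: [-2.664, -1.663, 0.0]
ft_force: [-4.3, 1.1, 5.2]
gripper_width: 0.0192
```

>>> jog_arm:
  motion:
    - [0,0.005,0,0,0,0,255]
    - [0,0.005,0,0,0,0,255]
    - [0,0.005,0,0,0,0,255]
    - [0,0.005,0,0,0,0,255]
    - [0,0.005,0,0,0,0,255]
    - [0,0.005,0,0,0,0,255]
    - [0,0.003,0,0,0,0,255]
    - [0,0,0,0,0,0,255]

```text
time: 10.3
tool_pos: [0.6127, 0.127, 0.0608]
ee_rot: [2.665, 1.663, 0.001]
ft_force: [-1.6, 0.9, 4.8]
gripper_width: 0.0192
```

```bash
python3 - <<'E'
from h import *
ex=np.array([np.cos(np.radians(64)),np.sin(np.radians(64)),0]);ey=np.array([-ex[1],ex[0],0])
s=bot.read_state();d=s['tool_pos']-[.5725,.1455,0];print(s['tool_pos'],d@ex,d@ey,s['ft_force'])
E
```

```text
[0.6127 0.127  0.0608] 0.0009865727036362122 -0.04419025857234136 [-1.6482  0.857   4.7663]
```

>>> jog_arm:
  motion:
    - [0,0,-0.01,0,0,0,255]
    - [0,0,-0.02,0,0,0,255]
    - [0,0.015,-0.01,0,0,0,255]
    - [0,0.03,0,0,0,0,255]
    - [0,0.035,0,0,0,0,255]
    - [0,0.02,0.01,0,0,0,255]
    - [0,0,0.025,0,0,0,255]
    - [0,0,0.025,0,0,0,255]
    - [0,0,0.008,0,0,0,255]
    - [0,0,0.003,0,0,0,255]
    - [0,0,0.002,0,0,0,255]
    - [0,0,0,0,0,0,255]

```text
time: 11.5
tool_pos: [0.7028, 0.0831, 0.0289]
ee_rot: [2.664, 1.663, 0.002]
ft_force: [-0.6, -0.2, -3.0]
gripper_width: 0.0195
```

>>> jog_arm:
  motion:
    - [0,0,0.001,0,0,0,255]
    - [0,0,0.0007,0,0,0,255]
    - [0,0,0,0,0,0,255]

```text
time: 11.8
tool_pos: [0.7028, 0.0831, 0.0271]
ee_rot: [2.664, 1.663, 0.002]
ft_force: [-0.2, -0.5, 2.2]
gripper_width: 0.0191
```

>>> jog_arm:
  motion:
    - [0,0,0,0,0,0,110]
    - [0,0,0,0,0,0,110]
    - [0,0,0,0,0,0,110]
    - [0,0,-0.01,0,0,0,110]
    - [0,0,-0.025,0,0,0,100]
    - [0,0,-0.03,0,0,0,100]
    - [0,0,-0.04,0,0,-8,100]
    - [0,0,-0.04,0,0,-8,100]
    - [0,0,-0.03,0,0,-8,100]
    - [0,0,0,0,0,-8,100]
    - [0,0,0,0,0,-8,100]
    - [0,0,0,0,0,-8,100]
    - [0,0,0,0,0,-8,100]
    - [0,0,0,0,0,-8,100]
    - [0,0,0,0,0,-8,100]
    - [0,0,0,0,0,-8,100]
    - [0,0,0,0,0,-6.3,100]
    - [0,0,0,0,0,0,100]

```text
time: 13.6
tool_pos: [0.7021, 0.083, 0.2017]
ee_rot: [0.805, 3.036, 0.0]
ft_force: [0.0, -0.4, 0.1]
gripper_width: 0.0519
```

```bash
python3 - <<'E'
from h import *
snap('side','s5')
s=bot.read_state();T=Ro.from_rotvec(s['ee_rot']).as_matrix();print(np.degrees(np.arctan2(T[1,0],T[0,0])),T[:,2],s['q'])
print(T.T@(np.array([.4527,.3776,.1])-s['tool_pos']))
E
```

```text
13.6 [0.7021 0.083  0.2017] [0.8053 3.036  0.0002] [ 0.0116 -0.387   0.1489] 0.05191357079135038
150.09563112193112 [ 0.0006 -0.     -1.    ] [-0.0497  0.4921  1.2645  0.      1.3843 -2.6694]
[0.3631 0.131  0.1014]
```

View pics/s5.png

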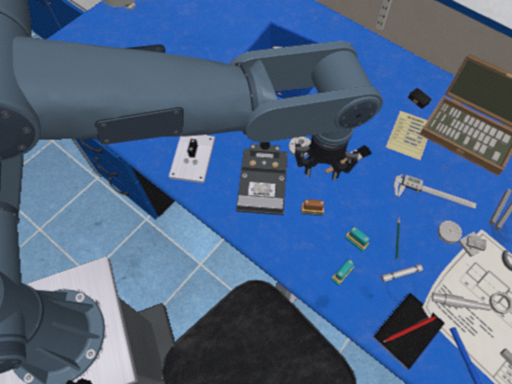

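The stone stands at (313,207), to the right of the jig with a clear gap. Next is the plate.

>>> jog_arm:
  motion:
    - [0.018,0.006,0,0,0,0,100]
    - [0.036,0.013,0,0,0,0,100]
    - [0.036,0.013,0,0,0,0,100]
    - [0.036,0.013,0,0,0,0,100]
    - [0.036,0.013,0,0,0,0,100]
    - [0.036,0.013,0,0,0,0,100]
    - [0.036,0.013,0,0,0,0,100]
    - [0.036,0.013,0,0,0,0,100]
    - [0.036,0.013,0,0,0,0,100]
    - [0.036,0.013,0.02,0,0,0,100]
    - [0.021,0.008,0.03,0,0,0,100]
    - [0,0,0.03,0,0,0,100]
    - [0,0,0.02,0,0,0,100]
    - [0,0,0,0,0,0,100]
    - [0,0,0,0,0,0,100]

```text
time: 15.15
tool_pos: [0.4522, 0.377, 0.1015]
ee_rot: [0.809, 3.035, 0.0]
ft_force: [0.2, 0.3, 0.6]
gripper_width: 0.052
```

```bash
python3 -c "
from h import *
snap('wrist','w6')"
```

```text
15.15 [0.4522 0.377  0.1015] [0.8095 3.0354 0.0001] [0.1852 0.2574 0.5506] 0.051991875046520405
```

View pics/w6.png

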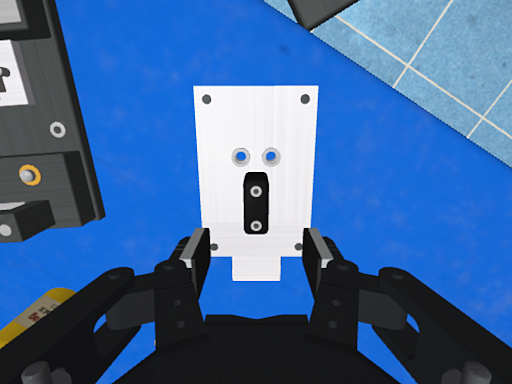

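```bash
python3 -c "
from h import *
im,s,c=load('w6');T=Ro.from_rotvec(s['ee_rot']).as_matrix()
a,b=[ray(c,p,.047) for p in((256.2,191),(256.3,226))]
print((a+b)/2,np.degrees(np.arctan2(*(a-b)[1::-1])),np.linalg.norm(a-b));print(T.T@((a+b)/2-s['tool_pos']),T[:,0])
K=[ray(c,p,.012) for p in((193.5,86),(318.5,86),(311.5,257),(201.5,257))];print(np.linalg.norm(K[0]-K[1]),np.linalg.norm(K[3]-K[2]),np.linalg.norm(K[0]-K[3]))
d=(K[2]+K[3]-K[0]-K[1])/2;print(np.degrees(np.arctan2(d[1],d[0])),(K[0]+K[1])/2+d*92/152)
d=K[1]-K[0];print(np.degrees(np.arctan2(d[1],d[0])))
cv2.imwrite('pics/w6z.png',cv2.resize(im[75:285,185:330],None,fx=2.8,fy=2.8,interpolation=cv2.INTER_CUBIC))
"
```

```text
[0.4526 0.378  0.047 ] -119.75507668996913 0.028551872738346435
[0.0002 0.0011 0.0545] [-0.8672  0.4979 -0.0001]
0.10049165245020185 0.1053267166735568 0.15317709007357225
60.25486268311911 [0.4527 0.3786 0.012 ]
150.07424981364778
```

>>> jog_arm:
  motion:
    - [0,0.001,0.015,0,0,0,100]
    - [0,0,0.03,0,0,0,100]
    - [0,0,0.025,0,0,0,100]
    - [0,0,0.01,0,0,0,100]
    - [0,0,0.0045,0,0,0,100]
    - [0,0,0,0,0,0,100]
    - [0,0,0,0,0,0,255]
    - [0,0,0,0,0,0,255]
    - [0,0,0,0,0,0,255]
    - [0,0,0,0,0,0,255]
    - [0,0,0,0,0,0,255]
    - [0,0,0,0,0,0,255]
  squeeze: 110

```text
time: 16.4
tool_pos: [0.4534, 0.3784, 0.0179]
ee_rot: [0.806, 3.035, 0.003]
ft_force: [-1.5, -0.2, 6.7]
gripper_width: 0.0186
```

>>> jog_arm:
  motion:
    - [0,0,-0.004,0,0,0,255]
    - [0,0,-0.006,0,0,0,255]
    - [0,0,-0.015,0,0,0,255]
    - [0,0,-0.025,0,0,0,255]
    - [0,0,-0.03,0,0,0,255]
    - [0,0,-0.02,0,0,-1.9,255]
    - [0,0,-0.01,0,0,-2,255]
    - [0,0,0,0,0,0,255]

```text
time: 17.2
tool_pos: [0.4537, 0.3786, 0.1294]
ee_rot: [0.702, 3.059, 0.005]
ft_force: [0.4, -1.3, -5.3]
gripper_width: 0.0183
```

```bash
python3 -c "
from h import *
s=bot.read_state();T=Ro.from_rotvec(s['ee_rot']).as_matrix();print(s['tool_pos'],s['ft_force'],s['torque'],s['gripper_width'],np.degrees(np.arctan2(T[1,0],T[0,0])))
print(T.T@(np.array([.6051-.0175,.2125-.036,.1])-s['tool_pos']))
snap('wrist','w7')"
```

```text
[0.4537 0.3786 0.1294] [ 0.4058 -1.2731 -5.2566] [ 0.0479  0.0212 -0.0233] 0.018282088532294516 154.1576095602666
[-0.2085 -0.1236  0.0295]
17.2 [0.4537 0.3786 0.1294] [0.7017 3.0587 0.0048] [ 0.4058 -1.2731 -5.2566] 0.018282088532294516
```

View pics/w7.png

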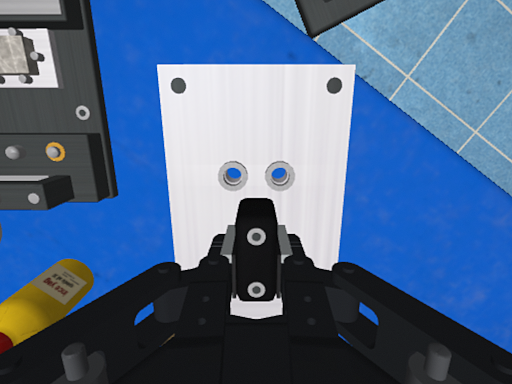

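>>> jog_arm:
  motion:
    - [0,-0.015,0,0,0,0,255]
    - [0,-0.03,0,0,0,0,255]
    - [0,-0.03,0,0,0,0,255]
    - [-0.015,-0.03,0,0,0,0,255]
    - [-0.03,-0.018,0,0,0,0,255]
    - [-0.03,0,0,0,0,0,255]
    - [-0.03,0,0,0,0,0,255]
    - [-0.03,0,0,0,0,0,255]
    - [-0.03,0,0,0,0,0,255]
    - [-0.025,0,0,0,0,0,255]
    - [-0.015,0,0,0,0,0,255]
    - [-0.0035,0,0,0,0,0,255]
    - [0,0,0,0,0,0,255]
    - [0,0,0,0,0,0,255]

```text
time: 18.65
tool_pos: [0.585, 0.1768, 0.1259]
ee_rot: [-0.702, -3.06, 0.0]
ft_force: [-0.0, -0.2, -5.5]
gripper_width: 0.0182
```

```bash
python3 -c "
from h import *
s=bot.read_state();T=Ro.from_rotvec(s['ee_rot']).as_matrix();print(s['torque'],s['gripper_width'],np.degrees(np.arctan2(T[1,0],T[0,0])),T[:,2])
snap('wrist','w8');snap('side','s8');snap('scene','c8')
for n,a in(('s8',(100,240,200,340)),('c8',(110,250,190,310))):
  im=load(n)[0];cv2.imwrite(f'pics/{n}z.png',cv2.resize(im[a[0]:a[1],a[2]:a[3]],None,fx=4.2,fy=4.2,interpolation=cv2.INTER_CUBIC))"
```

```text
[ 0.117  -0.0091  0.0133] 0.01823764529048904 154.16345070387547 [-0.0018  0.0001 -1.    ]
18.65 [0.585  0.1768 0.1259] [-0.7019 -3.0603  0.0005] [-0.0191 -0.2345 -5.4852] 0.01823764529048904
18.7 [0.585  0.1769 0.126 ] [-0.7015 -3.0608  0.0003] [-0.4287 -0.7698 -4.5118] 0.018398519301192184
18.75 [0.5853 0.1769 0.1262] [-0.7015 -3.0614  0.0002] [ 0.2969  0.8852 -4.5215] 0.01762969214461031
```

View pics/w8.png

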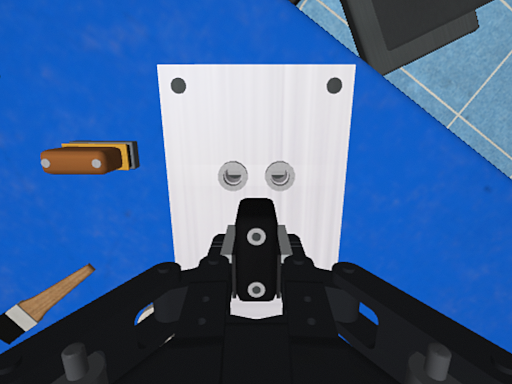

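View pics/s8z.png

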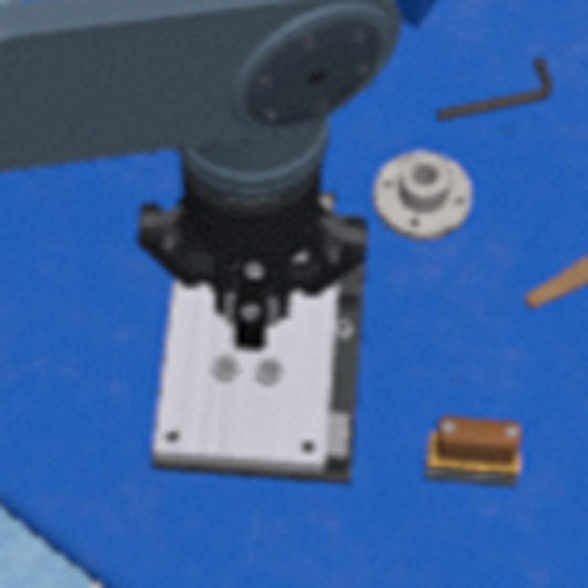

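View pics/c8z.png

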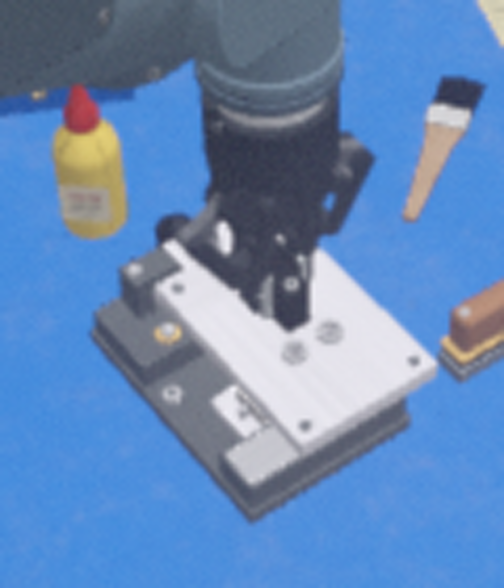

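```bash
python3 - <<'E'
from h import *
im,s,c=load('w8');T=Ro.from_rotvec(s['ee_rot']).as_matrix();tp=s['tool_pos']
cv2.imwrite('pics/w8z.png',cv2.resize(im[55:310,140:370],None,fx=2.3,fy=2.3,interpolation=cv2.INTER_CUBIC))
g=cv2.cvtColor(im,cv2.COLOR_BGR2GRAY);h=cv2.cvtColor(im,cv2.COLOR_BGR2HSV);m=((h[...,1]<70)&(h[...,2]>120))
for col in(170,200,256,310,345):print(col,np.nonzero(m[40:,col])[0][0]+40,end=' ')
for row in(70,75,150,200,240):
  x=np.nonzero(m[row,150:365])[0]+150;print('\n',row,x[0],x[-1]+1,end='')
print()
tz=T[:,2]
def toolray(p,d):  # intersect plane tool z = d
    R=np.array(c['R']);o=T.T@(-R.T@c['t']-tp);f=192/np.tan(np.radians(c['fovy']/2))
    v=T.T@(R.T@np.array([(p[0]-c['cx'])/f,(p[1]-c['cy'])/f,1.]));return o+v*(d-o[2])/v[2]
for d in(.003,.005,.007):
  print(d,toolray((157.5,65),d),toolray((355,65),d),'near',toolray((175,260),d),toolray((341.5,260),d),'scr',toolray((178,85.5),d),toolray((334,85.5),d))
  print('bush',toolray((233,176),d-.004),toolray((279.5,176),d-.004))
print('gripscr',toolray((256.5,237),-.030),toolray((256.5,290),-.030))
E
```

```text
170 64 200 64 256 64 310 64 345 64 
 70 158 355
 75 158 355
 150 165 348
 200 169 344
 240 173 340
0.003 [-0.0487 -0.0922  0.003 ] [ 0.0491 -0.0921  0.003 ] near [-0.0489  0.0157  0.003 ] [0.0515 0.0158 0.003 ] scr [-0.0393 -0.0827  0.003 ] [ 0.0394 -0.0827  0.003 ]
bush [-0.0124 -0.0369 -0.001 ] [ 0.0126 -0.0369 -0.001 ]
0.005 [-0.0494 -0.0926  0.005 ] [ 0.0497 -0.0925  0.005 ] near [-0.0496  0.0168  0.005 ] [0.0522 0.017  0.005 ] scr [-0.0399 -0.0829  0.005 ] [ 0.0399 -0.0829  0.005 ]
bush [-0.0125 -0.0365  0.001 ] [ 0.0128 -0.0365  0.001 ]
0.007 [-0.0501 -0.0929  0.007 ] [ 0.0504 -0.0928  0.007 ] near [-0.0503  0.018   0.007 ] [0.0529 0.0181 0.007 ] scr [-0.0404 -0.0831  0.007 ] [ 0.0405 -0.0831  0.007 ]
bush [-0.0127 -0.036   0.003 ] [ 0.0129 -0.036   0.003 ]
gripscr [ 0.0002 -0.0149 -0.03  ] [ 0.0002  0.013  -0.03  ]
```

View pics/w8z.png

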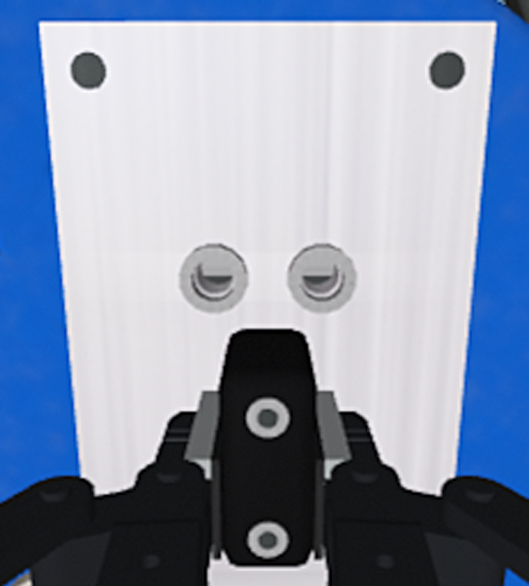

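>>> jog_arm:
  motion:
    - [-0.0025,0.002,0.01,0,0,0.15,255]
    - [0,0,0.015,0,0,0,255]
    - [0,0,0.015,0,0,0,255]
    - [0,0,0.01,0,0,0,255]
    - [0,0,0.005,0,0,0,255]
    - [0,0,0,0,0,0,255]
    - [0,0,0,0,0,0,255]
    - [0,0,0,0,0,0,255]

```text
time: 19.6
tool_pos: [0.5902, 0.1769, 0.0722]
ee_rot: [0.707, 3.06, 0.001]
ft_force: [-0.3, -0.2, -5.1]
gripper_width: 0.0185
```

```bash
cat > st.py <<'E'
from h import *
ex=np.array([np.cos(np.radians(64)),np.sin(np.radians(64)),0]);ey=np.array([-ex[1],ex[0],0])
def st():
    s=bot.read_state();T=Ro.from_rotvec(s['ee_rot']).as_matrix();p=s['tool_pos']
    print('t',s['time'],'short x %.4f  y err %.4f  z %.4f'%(p@ex-.4570,p@ey+.4509,p[2]),'yaw %.2f'%np.degrees(np.arctan2(T[1,0],T[0,0])),'tz',T[:,2],'F jig',s['ft_force']@ex,s['ft_force']@ey,s['ft_force'][2],'M',s['torque']@ex,s['torque']@ey,s['torque'][2],'w',s['gripper_width'])
if __name__=='__main__':st()
E
python3 -c "
from st import *
st()
snap('side','s9');snap('scene','c9')
for n,a in(('s9',(120,240,210,330)),('c9',(140,240,190,310))):
  im=load(n)[0];cv2.imwrite(f'pics/{n}z.png',cv2.resize(im[a[0]:a[1],a[2]:a[3]],None,fx=5,fy=5,interpolation=cv2.INTER_CUBIC))
st()"
```

```text
t 19.6 short x -0.0393  y err -0.0020  z 0.0722 yaw 153.99 tz [ 0.0015  0.0002 -1.    ] F jig -0.31918795712013637 0.2225294794834721 -5.1253978500103905 M 0.026103438348741844 -0.043615704439403956 0.0195516007940961 w 0.018481984845042106
19.6 [0.5902 0.1769 0.0722] [0.7068 3.0596 0.0008] [-0.3399 -0.1893 -5.1254] 0.018481984845042106
19.65 [0.5902 0.1769 0.0722] [0.7068 3.0596 0.0008] [-0.7402  0.351  -5.3361] 0.01795315077205402
t 19.7 short x -0.0393  y err -0.0019  z 0.0722 yaw 153.99 tz [ 0.0015  0.0001 -1.    ] F jig 0.5132583298669031 -0.1322321134377765 -5.058433170258087 M -0.0010660314536424405 -0.0726068665788425 -0.03643946999164158 w 0.018548815346161082
```

View pics/c9z.png

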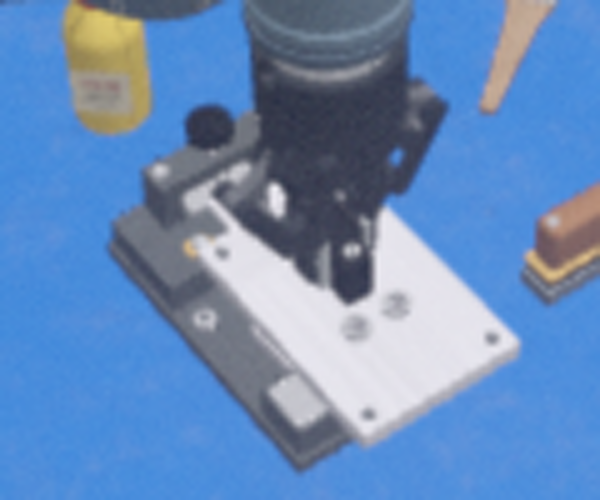

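View pics/s9z.png

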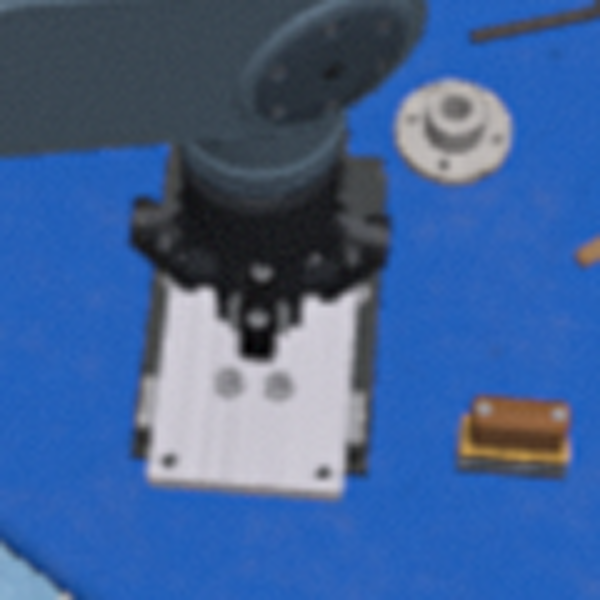

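```bash
python3 -c "
from st import *
im=load('s9')[0];cv2.imwrite('pics/s9y.png',cv2.resize(im[190:225,230:290],None,fx=13,fy=13,interpolation=cv2.INTER_CUBIC))
im=load('c9')[0];cv2.imwrite('pics/c9y.png',cv2.resize(im[170:240,210:300],None,fx=8,fy=8,interpolation=cv2.INTER_CUBIC))"
```

```text
(no output)
```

View pics/s9y.png

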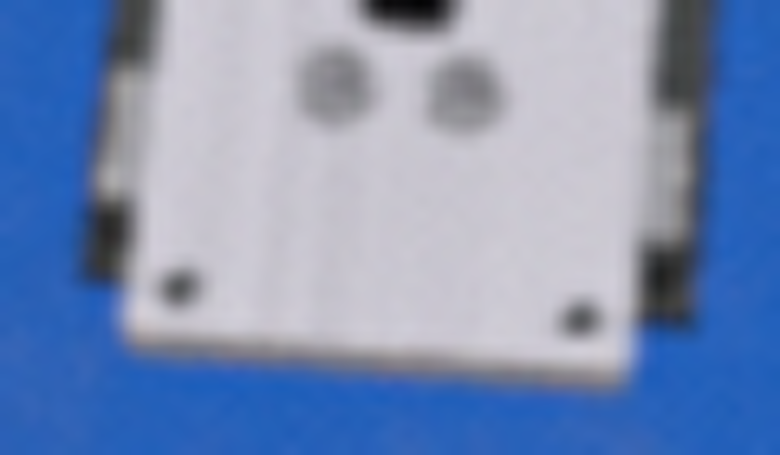

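View pics/c9y.png

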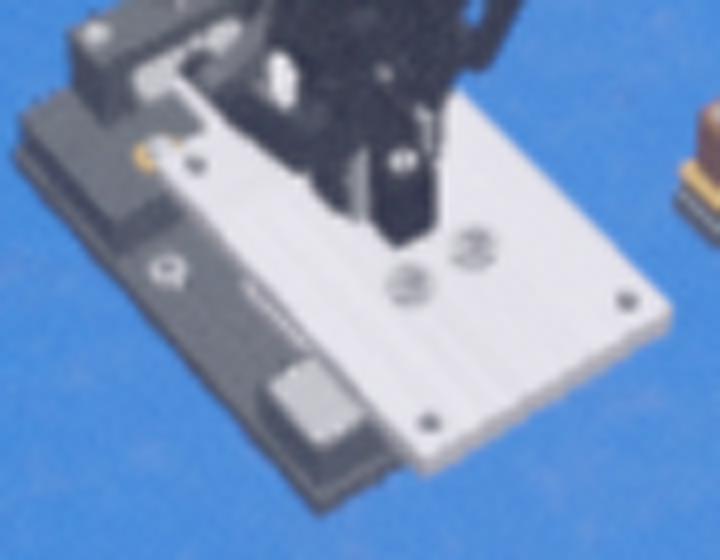

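```bash
python3 -c "
from st import *
_,_,c=load('s9');P=lambda x,y:((x+.5)/13-.5+230,(y+.5)/13-.5+190)
def yy(p,z):
    w=ray(c,P(*p),z);return [round(float(v),4) for v in(w@ex,w@ey+.4509)]
print('land L',yy((112,65),.036),yy((92,195),.036),'R',yy((697,110),.036),yy((688,240),.036))
for z in(.066,):print('plate L',yy((150,60),z),yy((124,325),z),'R',yy((657,60),z),yy((634,360),z))
print('screws',yy((180,287),.066),yy((580,320),.066))
_,_,c=load('s8');_,_,c0=load('w8')
"
```

```text
land L [0.3953, 0.0598] [0.3653, 0.0605] R [0.3957, -0.0625] [0.3659, -0.0626]
plate L [0.3826, 0.0491] [0.324, 0.0478] R [0.3917, -0.0533] [0.3254, -0.0534]
screws [0.3332, 0.0376] [0.333, -0.0421]
```

>>> jog_arm:
  motion:
    - [0.0016,0,0.004,0,0,0,255]
    - [0,0,0.004,0,0,0,255]
    - [0,0,0.0015,0,0,0,255]
    - [0,0,0,0,0,0,255]
    - [0,0,0,0,0,0,255]
    - [0,0,0,0,0,0,255]

```text
time: 20.3
tool_pos: [0.5882, 0.1776, 0.062]
ee_rot: [0.707, 3.061, 0.0]
ft_force: [-0.4, -0.9, -4.7]
gripper_width: 0.0187
```

```bash
python3 -c "
from st import *
st()
snap('side','s10');snap('scene','c10')
for n,a in(('s10',(120,240,210,330)),('c10',(140,240,190,310))):
  im=load(n)[0];cv2.imwrite(f'pics/{n}z.png',cv2.resize(im[a[0]:a[1],a[2]:a[3]],None,fx=5,fy=5,interpolation=cv2.INTER_CUBIC))
im=load('s10')[0];cv2.imwrite('pics/s10y.png',cv2.resize(im[190:225,230:290],None,fx=13,fy=13,interpolation=cv2.INTER_CUBIC))
st()"
```

```text
t 20.3 short x -0.0396  y err 0.0001  z 0.0620 yaw 153.99 tz [ 0.0002 -0.     -1.    ] F jig -0.9768601139126152 0.015757713617145442 -4.7075424739446285 M -0.07448496577343128 -0.0405124260604367 0.006369803753919864 w 0.018656770714304473
20.3 [0.5882 0.1776 0.062 ] [0.707  3.0608 0.0001] [-0.4424 -0.8711 -4.7075] 0.018656770714304473
20.35 [0.5882 0.1776 0.062 ] [0.7072 3.0608 0.0001] [-0.3533 -0.7067 -4.0143] 0.018378928275381585
t 20.4 short x -0.0395  y err 0.0001  z 0.0620 yaw 153.99 tz [ 0.0003  0.     -1.    ] F jig -0.18105319480464688 -0.4358507375262222 -4.510644195166772 M -0.0008803958895062138 -0.0626198047802452 -0.04416964867443917 w 0.01847951032365363
```

View pics/s10y.png

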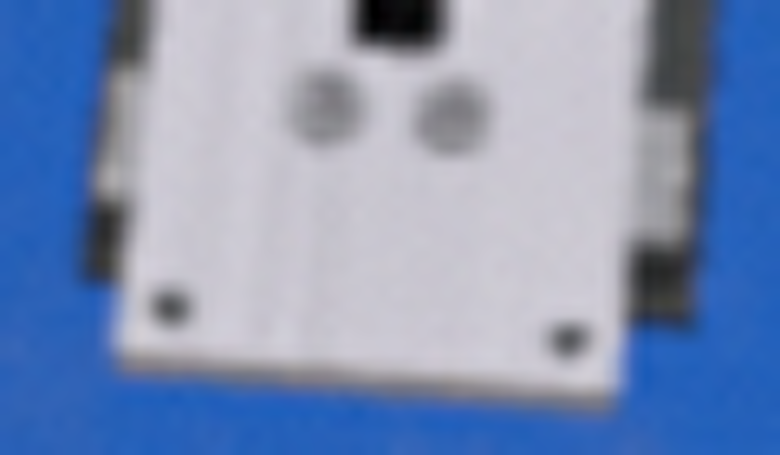

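View pics/c10z.png

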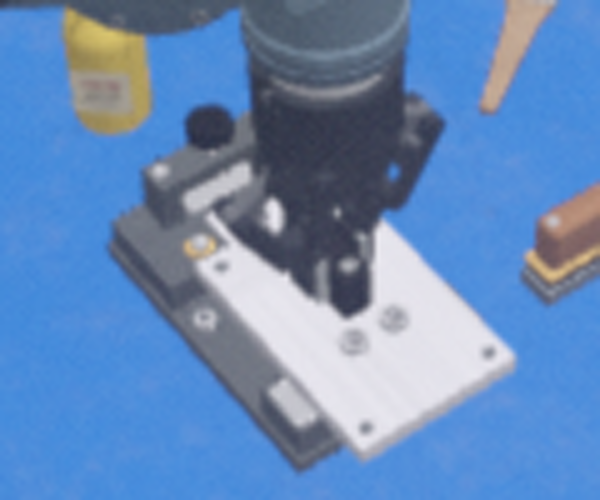

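```bash
python3 -c "
from st import *
_,_,c=load('s10');P=lambda x,y:((x+.5)/13-.5+230,(y+.5)/13-.5+190)
def yy(p,z):
    w=ray(c,P(*p),z);return [round(float(v),4) for v in(w@ex,w@ey+.4509)]
for z in(.056,.060):print('screws',yy((171,307),z),yy((567,341),z),'edges',yy((140,100),z),yy((640,100),z))
print('land',yy((112,65),.036),yy((92,195),.036),'R',yy((697,110),.036),yy((688,240),.036))
"
```

```text
screws [0.333, 0.0398] [0.3326, -0.0397] edges [0.3782, 0.0511] [0.3872, -0.0505]
screws [0.3313, 0.0395] [0.3309, -0.0398] edges [0.3763, 0.0507] [0.3853, -0.0505]
land [0.3953, 0.0598] [0.3653, 0.0605] R [0.3957, -0.0625] [0.3659, -0.0626]
```

>>> jog_arm:
  motion:
    - [-0.0004,0.002,0,0,0,0,255]
    - [0,0.004,0,0,0,0,255]
    - [0,0.004,0,0,0,0,255]
    - [0,0.004,0,0,0,0,255]
    - [0,0.002,0,0,0,0,255]
    - [0,0,0,0,0,0,255]
    - [0,0,0,0,0,0,255]

```text
time: 21.1
tool_pos: [0.5953, 0.1918, 0.0618]
ee_rot: [-0.707, -3.061, 0.0]
ft_force: [-1.1, -0.3, -4.8]
gripper_width: 0.0185
```

```bash
python3 st.py
```

```text
t 21.1 short x -0.0236  y err -0.0001  z 0.0618 yaw 154.00 tz [-0.0003 -0.0001 -1.    ] F jig -0.6895139255282035 0.8381174694032112 -4.7698936971130275 M -0.01698090289579034 -0.10497854863952467 0.012099163555411829 w 0.018508824097093528
```

>>> jog_arm:
  motion:
    - [0,0.002,-0.0004,0,0,0,255]
    - [0,0.004,0,0,0,0,255]
    - [0,0.004,0,0,0,0,255]
    - [0,0.004,0,0,0,0,255]
    - [0,0.002,0,0,0,0,255]
    - [0,0,0,0,0,0,255]
    - [0,0,0,0,0,0,255]

```text
time: 21.8
tool_pos: [0.6024, 0.2062, 0.0622]
ee_rot: [-0.707, -3.061, 0.0]
ft_force: [-0.2, 0.1, -4.6]
gripper_width: 0.0183
```

```bash
python3 st.py
```

```text
t 21.8 short x -0.0076  y err -0.0001  z 0.0622 yaw 153.99 tz [-0.0002 -0.0001 -1.    ] F jig -0.011358560992224891 0.24489947736070997 -4.620702370421602 M 0.014730439350572673 -0.05998485203927056 0.005276306849947851 w 0.01833738013616248
```

>>> jog_arm:
  motion:
    - [0,0.002,0,0,0,0,255]
    - [0,0.003,0,0,0,0,255]
    - [0,0.003,0,0,0,0,255]
    - [0,0,0,0,0,0,255]
    - [0,0,0,0,0,0,255]

```text
time: 22.3
tool_pos: [0.606, 0.2135, 0.0623]
ee_rot: [-0.707, -3.061, 0.0]
ft_force: [-0.3, -0.7, -4.1]
gripper_width: 0.0184
```

```bash
python3 -c "
from st import *
st()
snap('side','s11');snap('scene','c11')
im=load('s11')[0];cv2.imwrite('pics/s11y.png',cv2.resize(im[180:225,230:290],None,fx=13,fy=13,interpolation=cv2.INTER_CUBIC))
im=load('c11')[0];cv2.imwrite('pics/c11y.png',cv2.resize(im[150:240,200:300],None,fx=6,fy=6,interpolation=cv2.INTER_CUBIC))
"
```

```text
t 22.3 short x 0.0005  y err -0.0002  z 0.0623 yaw 154.00 tz [-0. -0. -1.] F jig -0.7452661497250832 -0.04570963111982322 -4.096332290999284 M 0.06606285507729154 -0.007418782413054566 -0.025521547373529012 w 0.018442145255918526
22.3 [0.606  0.2135 0.0623] [-0.7068 -3.061   0.    ] [-0.2856 -0.6899 -4.0963] 0.018442145255918526
22.35 [0.6059 0.2133 0.0622] [-0.7069 -3.0609  0.0002] [ 0.0675  0.5139 -5.0873] 0.018299133282278446
```

View pics/s11y.png

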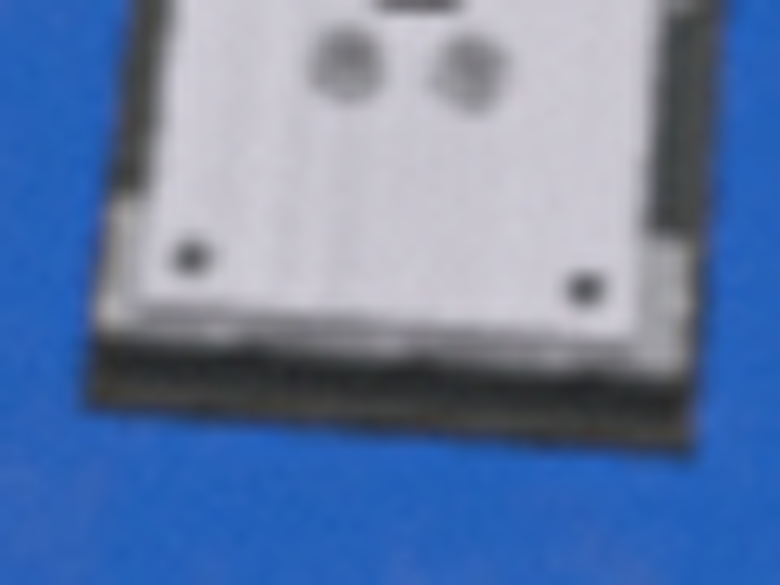

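View pics/c11y.png

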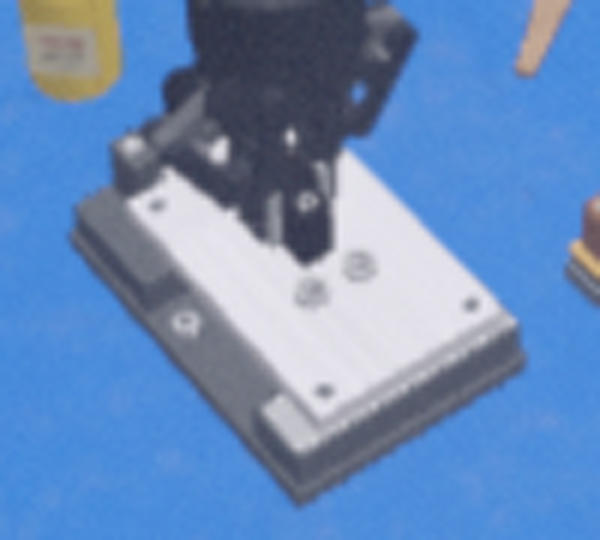

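```bash
python3 -c "
from st import *
_,_,c=load('s11');P=lambda x,y:((x+.5)/13-.5+230,(y+.5)/13-.5+180)
def yy(p,z):
    w=ray(c,P(*p),z);return [round(float(v),4) for v in(w@ex,w@ey+.4509)]
for z in(.056,):print('screws',yy((192,257),z),yy((585,290),z),'front edge bottom',yy((135,318),.044),yy((630,355),.044),'top',yy((137,302),z),yy((632,335),z),'edges',yy((155,150),z),yy((648,150),z))
print('land front',yy((95,327),.036),yy((687,372),.036),'rear L/R',yy((118,190),.036),yy((698,235),.036))
print('bushes',yy((347,66),.060),yy((470,73),.060))
_,_,c=load('c11');P=lambda x,y:((x+.5)/6-.5+200,(y+.5)/6-.5+150)
print('scene scr',yy((324,391),.056),yy((471,304),.056),'land L front,rear',yy((302,450),.036),yy((262,408),.036),'landR front',yy((522,322),.036))
"
```

```text
screws [0.3731, 0.0399] [0.3727, -0.0403] front edge bottom [0.364, 0.0511] [0.3646, -0.0505] top [0.3621, 0.0499] [0.3636, -0.0506] edges [0.3966, 0.0501] [0.4056, -0.0508]
land front [0.3649, 0.0598] [0.3655, -0.0624] rear L/R [0.3965, 0.0587] [0.3968, -0.0626]
bushes [0.4174, 0.0124] [0.418, -0.013]
scene scr [0.3732, 0.0385] [0.3732, -0.0417] land L front,rear [0.3653, 0.0564] [0.3941, 0.0576] landR front [0.3636, -0.0638]
```

>>> jog_arm:
  motion:
    - [-0.0006,0.0003,0,0,0,0,255]
    - [0,0,0.001,0,0,0,255]
    - [0,0,0.001,0,0,0,255]
    - [0,0,0,0,0,0,255]

```text
time: 22.8
tool_pos: [0.6064, 0.2133, 0.06]
ee_rot: [-0.707, -3.061, 0.0]
ft_force: [-0.4, -0.2, -5.3]
gripper_width: 0.0183
```

```bash
python3 st.py
```

```text
t 22.8 short x 0.0005  y err -0.0007  z 0.0600 yaw 153.98 tz [-0.0004 -0.0001 -1.    ] F jig -0.3781584607289707 0.2402022767641512 -5.285240098701915 M 0.06729129732109662 -0.09246903154204043 -0.04274568990020944 w 0.0182677478835264
```

>>> jog_arm:
  motion:
    - [0,0,0.0005,0,0,0,255]
    - [0,0,0.0005,0,0,0,255]
    - [0,0,0,0,0,0,255]

```text
time: 23.1
tool_pos: [0.6066, 0.2133, 0.0592]
ee_rot: [-0.707, -3.061, 0.0]
ft_force: [-0.1, 0.3, -4.7]
gripper_width: 0.0186
```

```bash
python3 st.py
```

```text
t 23.1 short x 0.0006  y err -0.0008  z 0.0592 yaw 153.99 tz [-0.0002 -0.0001 -1.    ] F jig 0.16472789923775952 0.24023714988595948 -4.684617218385118 M -0.034872556199612235 -0.03726897882426585 -0.044078536061664515 w 0.018641977663655662
```

>>> jog_arm:
  motion:
    - [0,0,0.0005,0,0,0,255]
    - [0,0,0.0005,0,0,0,255]
    - [0,0,0,0,0,0,255]

```text
time: 23.4
tool_pos: [0.6065, 0.2134, 0.0582]
ee_rot: [-0.707, -3.061, 0.0]
ft_force: [-0.3, -1.1, -4.3]
gripper_width: 0.0181
```

```bash
python3 st.py
```

```text
t 23.4 short x 0.0007  y err -0.0007  z 0.0582 yaw 153.99 tz [-0.0002 -0.     -1.    ] F jig -1.0857986168701597 -0.1839059343353243 -4.277780934147237 M 0.012691623466782544 -0.04094272210894318 0.007054703606757192 w 0.018059063876173558
```

>>> jog_arm:
  motion:
    - [0,0,0.0005,0,0,0,255]
    - [0,0,0.0005,0,0,0,255]
    - [0,0,0,0,0,0,255]

```text
time: 23.7
tool_pos: [0.6066, 0.2133, 0.0572]
ee_rot: [-0.707, -3.061, 0.0]
ft_force: [-0.4, -0.6, -6.5]
gripper_width: 0.0185
```

```bash
python3 st.py
```

```text
t 23.7 short x 0.0006  y err -0.0007  z 0.0572 yaw 153.98 tz [-0.0002 -0.     -1.    ] F jig -0.7155310335034799 0.10839833997343942 -6.469147483527652 M 0.03388300377658083 0.10282909246462402 -0.033831710277278174 w 0.01850469529136886
```

>>> jog_arm:
  motion:
    - [0,0,0.0005,0,0,0,255]
    - [0,0,0,0,0,0,255]

```text
time: 23.9
tool_pos: [0.6068, 0.2133, 0.057]
ee_rot: [0.707, 3.061, 0.0]
ft_force: [-0.4, -1.3, -6.2]
gripper_width: 0.0184
```

```bash
python3 st.py
```

```text
t 23.9 short x 0.0007  y err -0.0010  z 0.0570 yaw 153.98 tz [ 0.0003 -0.0001 -1.    ] F jig -1.3371506940232851 -0.19240289851833034 -6.217418373484299 M 0.0006664197048368233 0.5196555927947883 -0.0021029639423511496 w 0.01835598899472295
```

>>> jog_arm:
  motion:
    - [0,0,0,0,0,0,255]
    - [0,0,0,0,0,0,255]

```text
time: 24.1
tool_pos: [0.6067, 0.2133, 0.0569]
ee_rot: [0.707, 3.061, 0.0]
ft_force: [0.7, -0.7, -2.1]
gripper_width: 0.0185
```

```bash
python3 -c "
from st import *
st();snap('wrist','w12');st();snap('scene','c12');st();
im=load('c12')[0];cv2.imwrite('pics/c12y.png',cv2.resize(im[150:240,200:300],None,fx=6,fy=6,interpolation=cv2.INTER_CUBIC))"
```

```text
t 24.1 short x 0.0007  y err -0.0009  z 0.0569 yaw 153.98 tz [ 0.0002 -0.     -1.    ] F jig -0.32294309487710704 -0.9008520668593839 -2.1103747812412568 M 0.0034843843810177634 0.12827175679938055 -0.012786995448573472 w 0.018453815549190327
24.1 [0.6067 0.2133 0.0569] [0.7071 3.0608 0.    ] [ 0.6681 -0.6852 -2.1104] 0.018453815549190327
t 24.15 short x 0.0007  y err -0.0009  z 0.0569 yaw 153.98 tz [ 0.0002 -0.     -1.    ] F jig 0.28551346419916185 -0.7086888437356154 -2.6614999717033845 M -0.04486588483851262 -0.1070321891881517 0.0022230557382591134 w 0.0185461436388793
24.15 [0.6067 0.2133 0.0569] [0.7071 3.0608 0.0001] [ 0.7621 -0.0541 -2.6615] 0.0185461436388793
t 24.2 short x 0.0007  y err -0.0009  z 0.0569 yaw 153.99 tz [ 0.0002 -0.     -1.    ] F jig 0.27430591728425824 0.5362000602140782 -1.723802778041264 M -0.05147206656768657 -0.31650836135084287 -0.02007751033201366 w 0.01865536140289697
```

View pics/w12.png

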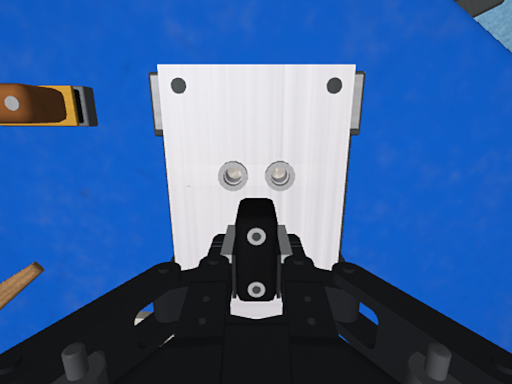

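View pics/c12y.png

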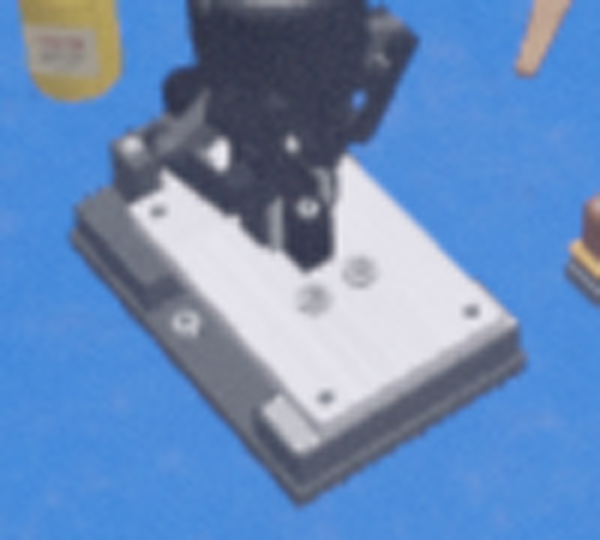

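>>> jog_arm:
  motion:
    - [0,0,0.0005,0,0,0,255]
    - [0,0,0.0005,0,0,0,255]
    - [0,0,0,0,0,0,255]

```text
time: 24.5
tool_pos: [0.6072, 0.2135, 0.0564]
ee_rot: [0.707, 3.06, 0.001]
ft_force: [0.6, 0.3, 1.8]
gripper_width: 0.0183
```

```bash
python3 st.py
```

```text
t 24.5 short x 0.0011  y err -0.0012  z 0.0564 yaw 153.98 tz [ 0.0013  0.0004 -1.    ] F jig 0.5640352259921375 -0.4148399136367294 1.8108226964220226 M -0.0019755145458831727 -0.4818897900063403 -0.0005504769393514103 w 0.01834886611479574
```

>>> jog_arm:
  motion:
    - [0,0,0.0005,0,0,0,255]
    - [0,0,0.0005,0,0,0,255]
    - [0,0,0,0,0,0,255]

```text
time: 24.8
tool_pos: [0.6069, 0.2134, 0.0551]
ee_rot: [0.707, 3.06, 0.001]
ft_force: [-0.4, -0.1, 0.7]
gripper_width: 0.018
```

```bash
python3 st.py
```

```text
t 24.8 short x 0.0009  y err -0.0011  z 0.0551 yaw 153.98 tz [ 0.0007  0.0002 -1.    ] F jig -0.26059599953511997 0.2850031267094616 0.6822318945843486 M 0.013726880050390609 -0.5673655719458692 -0.014059843768343164 w 0.018029124049814098
```

>>> jog_arm:
  motion:
    - [0,0,0.0005,0,0,0,255]
    - [0,0,0,0,0,0,255]

```text
time: 25.0
tool_pos: [0.6069, 0.2134, 0.0545]
ee_rot: [0.707, 3.06, 0.0]
ft_force: [0.3, 0.0, 1.7]
gripper_width: 0.0183
```

```bash
python3 st.py
```

```text
t 25.0 short x 0.0009  y err -0.0011  z 0.0545 yaw 153.98 tz [ 0.0007  0.0001 -1.    ] F jig 0.16910628994237464 -0.2746433957442772 1.7239375065228923 M -0.038913457650419904 -0.32319242037072154 -0.053620060035447975 w 0.018296216067719473
```

>>> jog_arm:
  motion:
    - [0,0,0.0005,0,0,0,255]
    - [0,0,0,0,0,0,255]

```text
time: 25.2
tool_pos: [0.607, 0.2134, 0.0542]
ee_rot: [0.707, 3.06, 0.0]
ft_force: [-0.1, 0.5, 3.5]
gripper_width: 0.018
```

```bash
python3 st.py
```

```text
t 25.2 short x 0.0009  y err -0.0011  z 0.0542 yaw 153.99 tz [ 0.0007  0.0001 -1.    ] F jig 0.40378077211572017 0.2808522514026025 3.4728521554387863 M 0.04966340895732174 -0.26492659795478074 0.027104696517318186 w 0.0180281493448072
```

>>> jog_arm:
  motion:
    - [0,0,0.0004,0,0,0,255]
    - [0,0,0,0,0,0,255]

```text
time: 25.4
tool_pos: [0.607, 0.2135, 0.054]
ee_rot: [0.707, 3.06, 0.001]
ft_force: [-0.4, 0.1, 5.4]
gripper_width: 0.0183
```

```bash
python3 st.py
```

```text
t 25.4 short x 0.0010  y err -0.0011  z 0.0540 yaw 153.99 tz [ 0.0008  0.0001 -1.    ] F jig -0.07114922175431462 0.3569596018018204 5.444885979903993 M 0.12726328593816347 -0.14463563265341275 0.03547162638972959 w 0.018305798853259905
```

>>> jog_arm:
  motion:
    - [0,0,0.0004,0,0,0,255]
    - [0,0,0,0,0,0,255]
    - [0,0,0,0,0,0,255]

```text
time: 25.7
tool_pos: [0.607, 0.2135, 0.054]
ee_rot: [0.707, 3.06, 0.0]
ft_force: [-1.2, 0.6, 8.3]
gripper_width: 0.0182
```

```bash
python3 st.py
```

```text
t 25.7 short x 0.0010  y err -0.0011  z 0.0540 yaw 154.00 tz [ 0.0008  0.0001 -1.    ] F jig 0.017315841561309605 1.2891565233878897 8.293339553124497 M 0.27936518232466595 -0.018985853954120627 -0.006469177130153769 w 0.018230888834114986
```

>>> jog_arm:
  motion:
    - [0,0,0.0004,0,0,0,255]
    - [0,0,0,0,0,0,255]
    - [0,0,0,0,0,0,255]

```text
time: 26.0
tool_pos: [0.607, 0.2135, 0.054]
ee_rot: [0.707, 3.06, 0.0]
ft_force: [-3.2, 0.2, 10.9]
gripper_width: 0.0185
```

```bash
python3 st.py
```

```text
t 26.0 short x 0.0010  y err -0.0011  z 0.0540 yaw 154.00 tz [ 0.0008  0.     -1.    ] F jig -1.2550813073428013 2.9937539585229143 10.947167025718738 M 0.471299777691763 0.1110496264365439 -0.0089617126540435 w 0.018484091807622467
```

>>> jog_arm:
  motion:
    - [0,0,0,0.2,0.2,0,255]
    - [0,0,0,0,0,0,255]
    - [0,0,0,0,0,0,255]

```text
time: 26.3
tool_pos: [0.607, 0.2135, 0.0541]
ee_rot: [-0.706, -3.058, 0.004]
ft_force: [-4.9, -1.2, 12.3]
gripper_width: 0.0179
```

```bash
python3 st.py
```

```text
t 26.3 short x 0.0010  y err -0.0011  z 0.0541 yaw 154.00 tz [-0.0038 -0.0016 -1.    ] F jig -3.211979932581047 3.8520112924332084 12.328160474386383 M 0.33906332661495237 0.048442772656838745 -0.011414926353174721 w 0.01788251808998168
```

>>> jog_arm:
  motion:
    - [0.0005,-0.0004,0,-0.1,-0.1,0,255]
    - [0,0,0,0,0,0,255]
    - [0,0,0,0,0,0,255]

```text
time: 26.6
tool_pos: [0.607, 0.2135, 0.054]
ee_rot: [0.707, 3.061, -0.001]
ft_force: [-1.0, -0.1, 8.3]
gripper_width: 0.0184
```

```bash
python3 st.py
```

```text
t 26.6 short x 0.0010  y err -0.0011  z 0.0540 yaw 153.99 tz [-0.0001 -0.0004 -1.    ] F jig -0.5626121401177724 0.8207690748941376 8.254186074619444 M 0.09841927244865188 -0.20648873560452222 -0.014055157058209828 w 0.01839416336978304
```

>>> jog_arm:
  motion:
    - [0.0003,-0.0002,0.0004,0,0,0,255]
    - [0,0,0.0003,0,0,0,255]
    - [0,0,0,0,0,0,255]
    - [0,0,0,0,0,0,255]

```text
time: 27.0
tool_pos: [0.607, 0.2135, 0.054]
ee_rot: [0.707, 3.06, -0.0]
ft_force: [-1.4, 0.0, 11.8]
gripper_width: 0.018
```

```bash
python3 st.py
```

```text
t 27.0 short x 0.0010  y err -0.0011  z 0.0540 yaw 153.99 tz [ 0.0006 -0.0004 -1.    ] F jig -0.6048601817286909 1.2476321364367962 11.821736130489791 M 0.2311657839997114 -0.02738278395274338 -0.03986010980953102 w 0.018025103760405583
```

>>> jog_arm:
  motion:
    - [0.0003,-0.0001,0.0002,0.15,0,0,255]
    - [0,0,0,0,0,0,255]
    - [0,0,0,0,0,0,255]
    - [0,0,0,0,0,0,255]

```text
time: 27.4
tool_pos: [0.607, 0.2135, 0.054]
ee_rot: [0.707, 3.06, -0.004]
ft_force: [-1.0, -1.0, 13.4]
gripper_width: 0.0184
```

```bash
python3 -c "
from st import *
st();snap('wrist','w13');st();snap('side','s13');st();snap('scene','c13');st()
im=load('c13')[0];cv2.imwrite('pics/c13y.png',cv2.resize(im[150:240,200:300],None,fx=6,fy=6,interpolation=cv2.INTER_CUBIC))
im=load('s13')[0];cv2.imwrite('pics/s13y.png',cv2.resize(im[120:225,220:300],None,fx=5.5,fy=5.5,interpolation=cv2.INTER_CUBIC))"
```

```text
t 27.4 short x 0.0009  y err -0.0011  z 0.0540 yaw 153.99 tz [ 0.0001 -0.0027 -1.    ] F jig -1.3176590059664166 0.486803406380004 13.354595183767843 M 0.22874754740620923 -0.15663814253582667 -0.025992872622990326 w 0.018371899130262367
27.4 [0.607  0.2135 0.054 ] [ 0.7068  3.0603 -0.004 ] [-1.0152 -0.9709 13.3546] 0.018371899130262367
t 27.45 short x 0.0009  y err -0.0010  z 0.0540 yaw 153.99 tz [ 0.0001 -0.0027 -1.    ] F jig -0.4828700623676564 0.9394046034258859 12.602481984397897 M 0.2379547461988383 -0.1223907349959928 0.036912793086868644 w 0.01854225826775084
27.45 [0.6069 0.2135 0.054 ] [ 0.7068  3.0604 -0.0041] [-1.056  -0.0222 12.6025] 0.01854225826775084
t 27.5 short x 0.0009  y err -0.0011  z 0.0540 yaw 153.99 tz [ 0.0001 -0.0027 -1.    ] F jig -0.6783573471843948 1.047255930595439 11.768827069225019 M 0.23599360028387262 -0.14785577508726216 0.03529025349428614 w 0.01844203336009195
27.5 [0.607  0.2135 0.054 ] [ 0.7068  3.0603 -0.004 ] [-1.2386 -0.1506 11.7688] 0.01844203336009195
t 27.55 short x 0.0009  y err -0.0011  z 0.0540 yaw 153.99 tz [ 0.0001 -0.0027 -1.    ] F jig -0.8865765847306794 1.62632909683319 11.720793860624937 M 0.1909655763336689 -0.1574566021053123 -0.013701917588952698 w 0.018328171411018855
```

View pics/c13y.png

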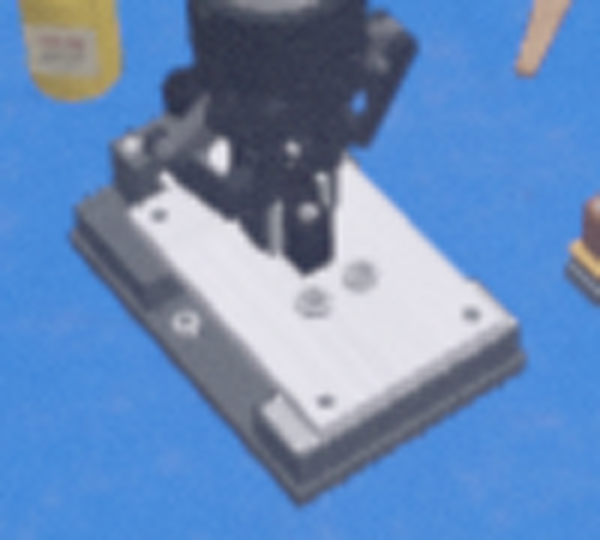

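View pics/s13y.png

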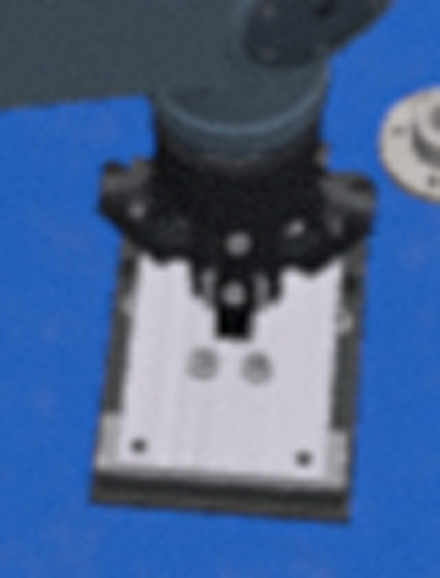

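View pics/w13.png

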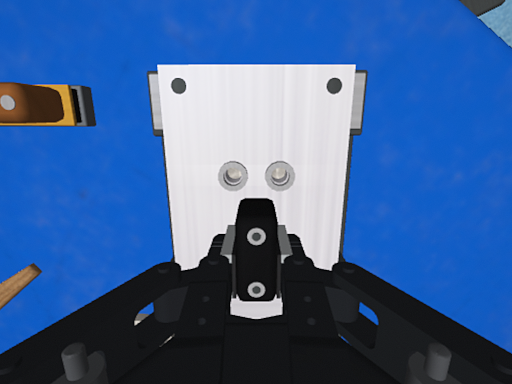

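View pics/c13.png

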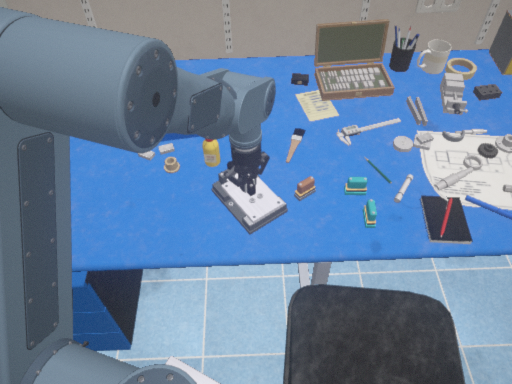

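>>> jog_arm:
  motion:
    - [0,0,0,0,0,0,255]
    - [0,0,0,0,0,0,255]
    - [0,0,0,0,0,0,255]
    - [0,0,0,0,0,0,255]
    - [0,0,0,0,0,0,255]

```text
time: 28.05
tool_pos: [0.607, 0.2135, 0.054]
ee_rot: [0.707, 3.06, -0.004]
ft_force: [-0.9, -0.4, 12.0]
gripper_width: 0.0189
```

```bash
python3 st.py
```

```text
t 28.05 short x 0.0009  y err -0.0011  z 0.0540 yaw 153.99 tz [ 0.0001 -0.0027 -1.    ] F jig -0.7646052945556786 0.6665574252162763 12.001091491254565 M 0.24388234090491134 -0.1727545492071871 0.022799420827592447 w 0.018883602386878036
```

The readings are steady. The scene picture shows the plate on the jig at (250,200), the stone at (305,187), the bottle at (211,152) and the bush at (171,164). All are where they belong, so I'm handing in.

```bash
python3 -c "
from rig import bot
print(bot.sign_off())"
```

```text
the job is handed in; nothing more can be done
None
```

The job is handed in at 28 s, with the arm still gripping the plate and pressing it home. No verdict was given.

- **Stone:** I drew it along the front landing in one stroke at about 50 mm/s. Its centre went from about 43 mm left of the middle to about 44 mm right. Tool force stayed near 5 N, which I estimate squeezed the cushion about 2.3 mm. I then set it on the bench to the right of the jig, about 55 mm clear.
- **Plate:** I took it by the black grip and slid it in about 8 mm above the landings, with no sign of rubbing. It dropped over the pin with no jamming force, and I pressed it down against the lifters.
- **Last checks:**
  - **Height:** The tool stopped at z = 54.0 mm and stayed there as the push rose from about 5 to 12 N. That matches the expected home height of 53.9 mm.
  - **Force:** The hold is steady at 12 N, with about 1 N sideways.
  - **Surroundings:** In the scene picture the bottle, bush and turquoise look-alikes look undisturbed; the flange was hidden behind the arm there.
- **Disagreements:** The cameras and the arm's own readings differed by 1–2 mm on the plate's position over the jig, so I settled the final fit by feel. Side forces of 3–4 N built up while pressing, and I relieved them.
- **Not seen directly:** The rear landing was out of view. That the rear is seated is inferred from the height and the moments.

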